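# Unnest the sample cups and load the sampler

## Task

Load the sampler: lever its cover up at the front slot with the blade of the flat lever, swing it right open, and lay the lever back on the bench. Pull the tightly nested steel cups apart and sort them by size: small cups standing on the sampler's floor, medium cups standing in the white tray, large cups left standing on the bench. Then close the cover fully, leaving the bottle, jar and blue box undisturbed.

Things in the scene. Friction and masses are not known exactly. Their poses are not given: they have to be found in the camera images.
- sampler_floor (a point): centre of the inner floor of the sampler, a fixed pale box 310 mm wide (y), 126 mm deep (x axis points from its front panel to the back), 88 mm tall; inside 300 mm (y) by 100 mm (x), undivided, floor 5 mm above the bench; z up. A black hinged cover closes it.
- slot (a point): middle of the pry slot along the sampler's front: a gap 9 mm high between the front panel's top (79 mm above the bench) and the lip of the closed cover (underside at 88 mm). The point is half-way up the gap, in the plane of the panel's front face, flush with the lip's edge. The gap is 16 mm deep (x axis points into it) and 308 mm long (y); z up.
- cover_hinge (a point): middle of the cover's hinge line, on the sampler's far top rim, level with the underside of the closed cover, 126 mm behind the lip's edge; the line runs along the point's y axis. Same axes as the sampler.
- cover (a joint): angle of the cover (a black plate 126 mm deep from hinge to lip, 308 mm wide, 6 mm thick): 0 closed, grows as the lip rises, 1.62 rad fully open, just past upright. The hinge is stiff (0.14 N m), the cover stays at any angle it is left; lifting the lip takes about 2 N.
- lever_grip (a point): centre of the handle of the flat lever lying on the bench: handle 90 mm long (x), 18 mm wide (y), 22 mm tall (z), black plastic, with a flat steel blade straight ahead from its +x end, 16 mm wide, 2.5 mm thick, at half the handle's height; lever mass 120 g. x axis points along the blade to its tip.
- lever_tip (a point): end of the lever's blade, 115 mm ahead of the handle's centre along the lever's x axis.
- tray_floor (a point): centre of the inner floor of a low white tray fixed on the bench, inside 302 mm (its y axis) by 92 mm (x), floor 4 mm above the bench, rim 18 mm above the bench; z up. It takes up to three medium cups in a row along y.
- large1_mid (a point): centre of large cup 1: open square steel cup 68 x 68 x 70 mm tall, walls 3 mm, solid base (inside floor 30 mm up); z up out of its mouth, x, y square to its sides. Mass 500 g. Stands on the bench as the outer cup of a nest.
- large2_mid (a point): centre of large cup 2: open square steel cup 68 x 68 x 70 mm tall, walls 3 mm, solid base (inside floor 30 mm up); z up out of its mouth, x, y square to its sides. Mass 500 g. Stands on the bench as the outer cup of a nest.
- medium1_mid (a point): centre of medium cup 1: open square steel cup 56 x 56 x 70 mm tall, walls 3 mm, solid base (inside floor 30 mm up); z up out of its mouth, x, y square to its sides. Mass about 280 g. Starts inside large cup 1. Top 30 mm stick out; sprung studs (12 mm above its underside, 4 mm proud of its two x sides) grip the outer cup: a straight upward pull of 2 to 5 N beyond its weight frees it, the cup below stays.
- medium2_mid (a point): centre of medium cup 2: open square steel cup 56 x 56 x 70 mm tall, walls 3 mm, solid base (inside floor 30 mm up); z up out of its mouth, x, y square to its sides. Mass about 280 g. Starts inside large cup 2. Top 30 mm stick out; sprung studs (12 mm above its underside, 4 mm proud of its two x sides) grip the outer cup: a straight upward pull of 2 to 5 N beyond its weight frees it, the cup below stays.
- medium3_mid (a point): centre of medium cup 3: open square steel cup 56 x 56 x 70 mm tall, walls 3 mm, solid base (inside floor 30 mm up); z up out of its mouth, x, y square to its sides. Mass about 280 g, without studs. Starts on the bench.
- small1_mid (a point): centre of small cup 1: open square steel cup 44 x 44 x 70 mm tall, walls 3 mm, solid base (inside floor 30 mm up); z up out of its mouth, x, y square to its sides. Mass about 130 g. Starts inside medium cup 1; may be absent. Top 30 mm stick out; sprung studs (12 mm above its underside, 4 mm proud of its two x sides) grip the outer cup: a straight upward pull of 1 to 3 N beyond its weight frees it, the cup below stays.
- small2_mid (a point): centre of small cup 2: open square steel cup 44 x 44 x 70 mm tall, walls 3 mm, solid base (inside floor 30 mm up); z up out of its mouth, x, y square to its sides. Mass about 130 g. Starts inside medium cup 2; may be absent. Top 30 mm stick out; sprung studs (12 mm above its underside, 4 mm proud of its two x sides) grip the outer cup: a straight upward pull of 1 to 3 N beyond its weight frees it, the cup below stays.
- small3_mid (a point): centre of small cup 3: open square steel cup 44 x 44 x 70 mm tall, walls 3 mm, solid base (inside floor 30 mm up); z up out of its mouth, x, y square to its sides. Mass about 130 g. Starts inside medium cup 3; may be absent. Top 30 mm stick out; sprung studs (12 mm above its underside, 4 mm proud of its two x sides) grip the outer cup: a straight upward pull of 1 to 3 N beyond its weight frees it, the cup below stays.
- solvent: bystander: amber bottle, 64 mm wide, 150 mm tall; origin at its underside
- jar: bystander: clear jar, 70 mm wide, 90 mm tall; origin at its underside
- tipbox: bystander: blue box with a clear top, 87 x 122 mm, 68 mm tall; origin at its underside
Things that resemble listed ones, but are neither listed nor needed, are in the scene too. What is shaped like the part that bears medium3_mid but yellow is not meant.

How it is judged:
On the way, in this order (a step that is already met when the one before it is completed fails the run):
1. the cover is levered up with the lever's blade (value of joint cover above 0.15 rad and contact force between lever and cover above 0.2 N and contact force between the fingers and cover below 0.1 N), for 0.1 s.
2. the cover is swung right open (value of joint cover above 1.3 rad), for 0.2 s.
3. with the cover open, every small cup stands in the sampler, every medium cup in the tray and every large cup on the bench (x of small1_mid in the frame of sampler_floor between -0.032 and 0.032 m and y of small1_mid in the frame of sampler_floor between -0.132 and 0.132 m and z of small1_mid in the frame of sampler_floor between 0.028 and 0.041 m and angle between each of small1_mid, small2_mid, small3_mid, medium1_mid, medium2_mid, medium3_mid, large1_mid, large2_mid's own z axis and vertical below 0.12 rad and x of small2_mid in the frame of sampler_floor between -0.032 and 0.032 m and y of small2_mid in the frame of sampler_floor between -0.132 and 0.132 m and z of small2_mid in the frame of sampler_floor between 0.028 and 0.041 m and x of small3_mid in the frame of sampler_floor between -0.032 and 0.032 m and y of small3_mid in the frame of sampler_floor between -0.132 and 0.132 m and z of small3_mid in the frame of sampler_floor between 0.028 and 0.041 m and x of medium1_mid in the frame of tray_floor between -0.028 and 0.028 m and y of medium1_mid in the frame of tray_floor between -0.13 and 0.13 m and z of medium1_mid in the frame of tray_floor between 0.028 and 0.041 m and x of medium2_mid in the frame of tray_floor between -0.028 and 0.028 m and y of medium2_mid in the frame of tray_floor between -0.13 and 0.13 m and z of medium2_mid in the frame of tray_floor between 0.028 and 0.041 m and x of medium3_mid in the frame of tray_floor between -0.028 and 0.028 m and y of medium3_mid in the frame of tray_floor between -0.13 and 0.13 m and z of medium3_mid in the frame of tray_floor between 0.028 and 0.041 m and height (world z) of large1_mid between 0.03 and 0.0375 m and height (world z) of large2_mid between 0.03 and 0.0375 m and value of joint cover above 0.8 rad), for 0.2 s.
At the end, for the whole second after the job is handed in: Every small cup stands upright (within 0.12 rad) on the sampler's floor, every medium cup upright on the tray's floor, the large cups upright on the bench; the lever lies flat on the bench (not in the tray or the sampler); the cover is closed to within 0.05 rad; all is at rest (x of small1_mid in the frame of sampler_floor between -0.032 and 0.032 m and y of small1_mid in the frame of sampler_floor between -0.132 and 0.132 m and z of small1_mid in the frame of sampler_floor between 0.028 and 0.041 m and angle between each of small1_mid, small2_mid, small3_mid, medium1_mid, medium2_mid, medium3_mid, large1_mid, large2_mid's own z axis and vertical below 0.12 rad and x of small2_mid in the frame of sampler_floor between -0.032 and 0.032 m and y of small2_mid in the frame of sampler_floor between -0.132 and 0.132 m and z of small2_mid in the frame of sampler_floor between 0.028 and 0.041 m and x of small3_mid in the frame of sampler_floor between -0.032 and 0.032 m and y of small3_mid in the frame of sampler_floor between -0.132 and 0.132 m and z of small3_mid in the frame of sampler_floor between 0.028 and 0.041 m and x of medium1_mid in the frame of tray_floor between -0.028 and 0.028 m and y of medium1_mid in the frame of tray_floor between -0.13 and 0.13 m and z of medium1_mid in the frame of tray_floor between 0.028 and 0.041 m and x of medium2_mid in the frame of tray_floor between -0.028 and 0.028 m and y of medium2_mid in the frame of tray_floor between -0.13 and 0.13 m and z of medium2_mid in the frame of tray_floor between 0.028 and 0.041 m and x of medium3_mid in the frame of tray_floor between -0.028 and 0.028 m and y of medium3_mid in the frame of tray_floor between -0.13 and 0.13 m and z of medium3_mid in the frame of tray_floor between 0.028 and 0.041 m and height (world z) of large1_mid between 0.03 and 0.0375 m and height (world z) of large2_mid between 0.03 and 0.0375 m and value of joint cover below 0.05 rad and height (world z) of lever_grip below 0.0135 m and linear speed of each of small1, small2, small3, medium1, medium2, medium3, large1, large2, lever below 0.02 m/s); the robot touches nothing.
It fails at once if a bystander (bottle, jar, blue box) is shoved more than 40 mm or tipped (distance of any of solvent, jar, tipbox from where it was at the start of the episode above 0.04 m or angle between any of solvent, jar, tipbox's own z axis and vertical above 0.4 rad).
Of small1, small2, small3 only 1 to 3 are there at a start; the rules pass over those that are not, and their reading is None.
At some moment in a run one of lever may be knocked a few centimetres aside while the robot is not near it.
Once in a run the grip may slacken for a moment while it holds something.
It also fails if it takes over 210 s, if anything falls off the work surface, if the arm or the gripper's body presses on something with over 40 N, if the wrist force passes 120 N, or if a joint passes its speed limit or range.

## Robot

A 6-joint arm with a two-finger parallel gripper is mounted at the origin on the work surface. World frame = base frame: x ahead of the robot, y to its left, z up, the work surface at z = 0. Lengths are in m, angles in rad, forces in N, time in s.
With the tool pointing down it reaches from about 0.375 to 0.9 m from the base axis. Payload 3.1 kg.
Tool frame: the origin (TCP) lies midway between the tips of the shut fingers; the grasp point (between the pads) lies 19 mm behind it; x points along the fingers, y is the direction in which the jaws open and shut, and the axes are right-handed (so a half turn about x gives the same grasp; the last joint's range is limited). The gripper opens to 87 mm and grips with 3 to 60 N. Pads are 19 mm wide; open, the fingers measure 117 mm over their backs; the gripper's body (75 mm by 190 mm) begins 51 mm behind the grasp point.
Start: joints at [-1.496, 0.527, 1.433, -0, 1.181, -0.178], TCP at [0.157, -0.605, 0.223] pointing down, gripper open.
Joint ranges: [-3.08, 3.08], [-0.75, 2.2], [0.22, 2.44], [-1.43, 4.57], [0, 2.65], [-2.85, 2.85]. Speed limits (rad/s): [2.79, 2.79, 3.14, 3.14, 3.14, 3.14].

## Interface

Orientations are given as a unit quaternion [x, y, z, w].
In Python, from rig import get_obs, imaging, robot gives the robot as it stands.
- The arm moves only by the shell command python3 -m inch 'ROWS' [FORCE]. ROWS is JSON, a list of rows, each a list of 3 entries, a list of its own where there are three numbers: the finger opening in mm, from 0 to 87, then the shift along the tool's x, y, z in mm, then the turn, a rotation vector about the tool's x, y, z in degrees. In form: [[grip, [dx, dy, dz], [wx, wy, wz]], ...]. A call has 1 to 12 rows; each row shifts and turns the pose as measured when the row begins, along the tool's axes as they then stand; what a row does not reach is not made up. A row lasts 1/8 s, in which the tool goes at most 62.5 mm and 10.7 degrees, less where a joint would pass 70% of its speed; a pose out of reach is approached as far as the arm can. A call with a gripper value outside its range is refused whole. The fingers move at their own pace and stop on an object; FORCE is the grip in N (left out, the last holds). Time passes only in rows, so rows that do not move let the fingers close. It gives the time, the measured TCP pose, the force and the opening at its end, in the units of the state.
- get_obs(): the state, without advancing time (a new reading comes with each control period).
- imaging.camera(name): name is "scene" or "side" or "wrist"; returns the picture (480x640x3 uint8, red, green, blue); there is no depth.
- imaging.camera_params(name): a dict with "camera_matrix" (3x3 intrinsics, pixels), "xyz" and "rotation" of the camera in the world. Camera axes: x right, y down, z forward; pixel columns grow to the right and rows downward; lengths in m; the calibration is good to about 2 mm. A picture is of the moment at which its call begins: read the wrist's pose just before it. camera_params takes no time and is no camera call; for the wrist camera it gives the pose at the moment of the call.
- robot.hand_in(): hands the job in, once; it reports no verdict.
Trained networks look in the newest picture that a camera, given by its name, has taken for a name from the list of things; names that differ only in an ending like _2 or _b are one class to them, and where a whole thing is asked for, a point or a joint stands for the part that bears it (a point fixed in the world has none). Each returns a list of dicts, best first, with "confidence" (0 to 1); they miss things now and then, are a little off and sometimes report something else, mostly with a low value. They report only what shows in the picture. A call takes as long as a camera call. They do not tell look-alikes from the thing itself.
- imaging.cut_out(camera, target): "pixels" (480x640 bool, what is visible of it) and "box" ([centre column, centre row, width, height] in pixels, round what is visible of it).
- imaging.tip_of(camera, target): "pixel" ([column, row] in pixels: a listed point, or the origin of a listed thing).
The state is a dict: "time": time; "q": joint angles; "joint_velocities": joint speeds; "joint_torque": joint torques, N m; "position": TCP position; "tool_rot": TCP orientation; "ft_force": force on the tool from outside, world axes, zero at the start; "moment": the same for the moment, N m; "grip_width": finger opening in m.
Only numpy, scipy, OpenCV 4.12 (cv2) and the standard library are available. Lean on these libraries where they do the work, as an engineer would, in place of code of your own. Each camera call takes 0.05 s, during which the arm holds its last target. There are 200 camera calls.

## Working session

There is one attempt and no reset: what is moved stays moved. The work goes in short steps, Python scripts to look and compute and a shell command to move; the robot and the scene stay as the last step left them, time stands still between calls to the robot, and variables do not carry over. Pictures are saved under pics/ and viewed, about 12 in all and at most 16, crops included, and the job is handed in when it is done.

```bash
ls; mkdir -p pics
cat > h.py <<'E'
import numpy as np, cv2
from rig import get_obs, imaging, robot
from scipy.spatial.transform import Rotation as R
def ray(cam,px,p=None):
    p=p or imaging.camera_params(cam); K=np.array(p["camera_matrix"])
    Rm=np.array(p["rotation"]); 
    Rm=Rm if Rm.shape==(3,3) else R.from_quat(Rm).as_matrix()
    return np.array(p["xyz"]), Rm@np.linalg.inv(K)@np.array([px[0],px[1],1.])
def at_z(cam,px,z,p=None):
    o,d=ray(cam,px,p); return o+d*(z-o[2])/d[2]
def proj(cam,X,p=None):
    p=p or imaging.camera_params(cam); Rm=np.array(p["rotation"])
    Rm=Rm if Rm.shape==(3,3) else R.from_quat(Rm).as_matrix()
    c=Rm.T@(np.array(X)-np.array(p["xyz"])); c=np.array(p["camera_matrix"])@c; return c[:2]/c[2]
def shot(cam,name):
    im=imaging.camera(cam); cv2.imwrite(f"pics/{name}.png",im[:,:,::-1]); return im
def tri(pxs):
    A=np.zeros((3,3));b=np.zeros(3)
    for c,px in pxs:
        o,d=ray(c,px); d/=np.linalg.norm(d); M=np.eye(3)-np.outer(d,d); A+=M;b+=M@o
    return np.linalg.solve(A,b)
def state():
    s=get_obs(); Rm=R.from_quat(s["tool_rot"]).as_matrix()
    print("t",round(s["time"],2),"pos",np.round(s["position"],4),"x",np.round(Rm[:,0],3),"y",np.round(Rm[:,1],3),"z",np.round(Rm[:,2],3),"q",np.round(s["q"],2),"w",s["grip_width"],"F",np.round(s["ft_force"],1))
    return s,Rm
E
python3 - <<'E'
from h import *
state()
for c in("scene","side"):
    shot(c,c+"0"); print(c,{k:np.round(v,3).tolist() for k,v in imaging.camera_params(c).items()})
    for n in ["sampler_floor","slot","cover_hinge","lever_grip","lever_tip","tray_floor","large1_mid","medium1_mid","medium3_mid","small1_mid","solvent","jar","tipbox"]:
        print(n,[(np.round(d["pixel"]).tolist(),round(d["confidence"],2)) for d in imaging.tip_of(c,n)])
E
```

```text
pics
t 0.0 pos [ 0.1569 -0.6042  0.2216] x [-0.     0.002 -1.   ] y [ 0.251 -0.968 -0.002] z [-0.968 -0.251 -0.   ] q [-1.5   0.53  1.43  0.    1.18 -0.18] w 0.08696393172153778 F [-0.  -0.4 -0.3]
scene {'camera_matrix': [[450.068, 0.0, 313.52], [0.0, 450.068, 239.525], [0.0, 0.0, 1.0]], 'xyz': [1.113, -0.071, 0.947], 'rotation': [0.736, 0.607, -0.185, -0.237]}
sampler_floor []
slot [([399.0, 222.0], 0.73)]
cover_hinge [([440.0, 255.0], 0.95)]
lever_grip [([330.0, 215.0], 0.91)]
lever_tip [([328.0, 256.0], 0.62)]
tray_floor [([184.0, 305.0], 0.74)]
large1_mid [([271.0, 248.0], 0.59)]
medium1_mid [([277.0, 244.0], 0.64)]
medium3_mid [([226.0, 198.0], 0.96), ([211.0, 240.0], 0.78), ([441.0, 254.0], 0.4)]
small1_mid []
solvent [([302.0, 341.0], 0.76)]
jar [([400.0, 169.0], 0.72), ([160.0, 225.0], 0.62)]
tipbox [([270.0, 248.0], 0.75), ([470.0, 284.0], 0.61)]
side {'camera_matrix': [[466.069, 0.0, 325.906], [0.0, 466.069, 236.0], [0.0, 0.0, 1.0]], 'xyz': [0.188, 0.736, 0.978], 'rotation': [-0.191, 0.922, -0.329, 0.071]}
sampler_floor [([334.0, 168.0], 0.7)]
slot [([279.0, 303.0], 0.61)]
cover_hinge [([224.0, 303.0], 0.7)]
lever_grip [([344.0, 280.0], 0.75), ([413.0, 153.0], 0.57)]
lever_tip [([307.0, 258.0], 0.67)]
tray_floor [([335.0, 164.0], 0.6)]
large1_mid [([340.0, 220.0], 0.77), ([338.0, 211.0], 0.51)]
medium1_mid [([338.0, 209.0], 0.88), ([361.0, 391.0], 0.19)]
medium3_mid [([369.0, 188.0], 0.93), ([412.0, 212.0], 0.61)]
small1_mid []
solvent [([259.0, 211.0], 0.88)]
jar [([361.0, 387.0], 0.62)]
tipbox [([190.0, 347.0], 0.94)]
```

View pics/scene0.png

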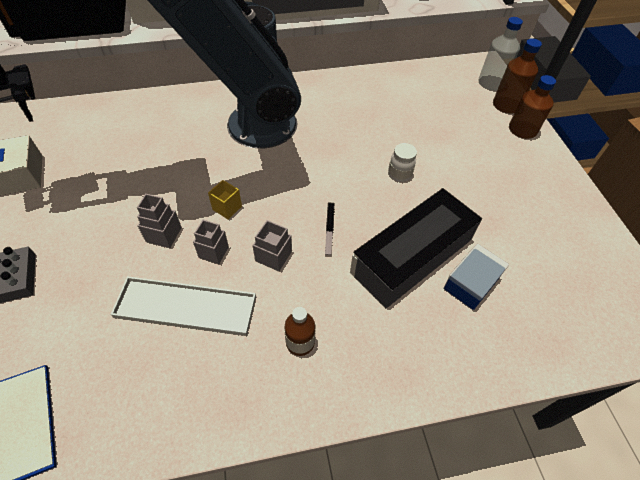

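View pics/side0.png

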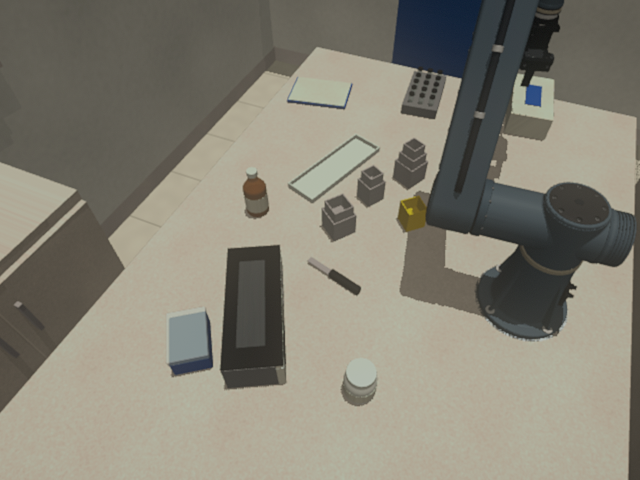

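Run:
```python
from h import *
for n,a,b,z in [("slot",(399,222),(279,303),.0835),("hinge",(440,255),(224,303),.088),("lgrip",(330,215),(344,280),.011),("ltip",(328,256),(307,258),.011),("tray",(184,305),(335,164),.004),("med3",(211,240),(371,188),.035),("nestA",(158,220),(410,163),.05),("nestB",(272,246),(338,213),.05),("solv",(302,341),(259,211),0),("jar",(402,172),(361,390),0),("tip",(472,284),(190,347),0),("yellow",(226,198),(412,212),.035)]:
    print(n,"tri",np.round(tri([("scene",a),("side",b)]),3),"sc",np.round(at_z("scene",a,z),3),"si",np.round(at_z("side",b,z),3))
im=cv2.imread("pics/scene0.png"); 
a=cv2.resize(im[170:350,100:360],None,fx=3,fy=3,interpolation=cv2.INTER_CUBIC); cv2.imwrite("pics/c1.png",a)
im=cv2.imread("pics/side0.png"); 
a=cv2.resize(im[120:400,200:460],None,fx=2.1,fy=2.1,interpolation=cv2.INTER_CUBIC); cv2.imwrite("pics/c2.png",a)
```

```text
slot tri [0.505 0.278 0.076] sc [0.509 0.274 0.084] si [0.503 0.284 0.084]
hinge tri [0.617 0.335 0.085] sc [0.621 0.336 0.088] si [0.613 0.334 0.088]
lgrip tri [0.409 0.129 0.019] sc [0.403 0.13  0.011] si [0.41  0.124 0.011]
ltip tri [0.525 0.097 0.008] sc [0.528 0.098 0.011] si [0.524 0.099 0.011]
tray tri [ 0.597 -0.257  0.012] sc [ 0.594 -0.257  0.004] si [ 0.599 -0.268  0.004]
med3 tri [ 0.45  -0.178  0.042] sc [ 0.444 -0.18   0.035] si [ 0.453 -0.183  0.035]
nestA tri [ 0.377 -0.301  0.059] sc [ 0.369 -0.303  0.05 ] si [ 0.379 -0.312  0.05 ]
nestB tri [ 0.498 -0.038  0.053] sc [ 0.499 -0.036  0.05 ] si [ 0.497 -0.045  0.05 ]
solv tri [ 0.726 -0.006 -0.004] sc [ 0.73  -0.005  0.   ] si [ 0.723 -0.005  0.   ]
jar tri [0.276 0.368 0.001] sc [0.279 0.371 0.   ] si [0.274 0.363 0.   ]
tip tri [0.665 0.425 0.001] sc [0.664 0.425 0.   ] si [0.666 0.425 0.   ]
yellow tri [ 0.319 -0.133  0.041] sc [ 0.315 -0.132  0.035] si [ 0.318 -0.14   0.035]
```

View pics/c1.png

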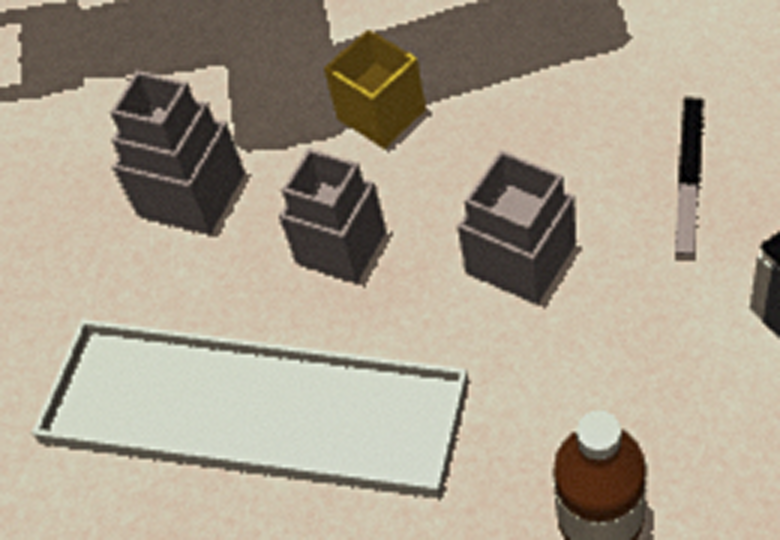

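```bash
cat >> h.py <<'E'
def goto(*wps, step=55, maxdeg=10):
    """wps: (x,y,z,a_deg) tool-down targets; prints rows [dx,dy,dz],[wx,0,0] to type"""
    s=get_obs(); p=np.array(s["position"]); Rm=R.from_quat(s["tool_rot"])
    for w in wps:
        a=np.radians(w[3]); y=np.array([np.cos(a),np.sin(a),0]); x=np.array([0,0,-1.]); T=R.from_matrix(np.c_[x,y,np.cross(x,y)])
        rv=(Rm.inv()*T).as_rotvec(); d=np.array(w[:3])-p
        n=max(1,int(np.ceil(max(np.linalg.norm(d)*1000/step,np.degrees(np.linalg.norm(rv))/maxdeg))))
        out=[]
        for i in range(n):
            out.append((np.round(Rm.as_matrix().T@d*1000/n).astype(int).tolist(),np.round(np.degrees(rv)/n,1).tolist())); Rm=Rm*R.from_rotvec(rv/n)
        print(w,n,"rows:"); [print("  ",o) for o in out]; p=np.array(w[:3]); Rm=T
E
python3 - <<'E'
from h import *
s,Rm=state(); p=imaging.camera_params("wrist"); Rc=np.array(p["rotation"]); Rc=R.from_quat(Rc).as_matrix() if Rc.size==4 else Rc
print(p["camera_matrix"],"cam in tool",Rm.T@(np.array(p["xyz"])-s["position"]),"\n",Rm.T@Rc)
goto((.40,-.36,.3,-75),(.46,-.1,.3,-90),(.44,.12,.28,-104))
E
```

```text
t 1.4 pos [ 0.157  -0.6049  0.2226] x [ 0.  0. -1.] y [ 0.251 -0.968 -0.   ] z [-0.968 -0.251 -0.   ] q [-1.5   0.53  1.43  0.    1.18 -0.18] w 0.08749065340265973 F [0.3 0.4 0.3]
[[343.98595508   0.         317.46211976]
 [  0.         343.98595508 244.05830476]
 [  0.           0.           1.        ]] cam in tool [-0.16153618  0.00080787 -0.06932815] 
 [[ 1.37839935e-04 -2.54141646e-01  9.67167000e-01]
 [ 9.99999990e-01  2.04346281e-05 -1.37149679e-04]
 [ 1.50917472e-05  9.67167009e-01  2.54141646e-01]]
(0.4, -0.36, 0.3, -75) 7 rows:
   ([-11, -25, -42], [-0.1, -0.0, 0.0])
   ([-11, -25, -42], [-0.1, -0.0, 0.0])
   ([-11, -25, -42], [-0.1, -0.0, 0.0])
   ([-11, -25, -42], [-0.1, -0.0, 0.0])
   ([-11, -25, -43], [-0.1, -0.0, 0.0])
   ([-11, -25, -43], [-0.1, -0.0, 0.0])
   ([-11, -25, -43], [-0.1, -0.0, 0.0])
(0.46, -0.1, 0.3, -90) 5 rows:
   ([0, -47, -25], [3.0, 0.0, 0.0])
   ([0, -48, -23], [3.0, 0.0, 0.0])
   ([0, -49, -20], [3.0, 0.0, 0.0])
   ([0, -50, -17], [3.0, 0.0, 0.0])
   ([0, -51, -15], [3.0, 0.0, 0.0])
(0.44, 0.12, 0.28, -104) 5 rows:
   ([4, -44, 4], [2.8, 0.0, 0.0])
   ([4, -44, 6], [2.8, 0.0, 0.0])
   ([4, -43, 8], [2.8, 0.0, 0.0])
   ([4, -43, 10], [2.8, 0.0, 0.0])
   ([4, -42, 12], [2.8, 0.0, 0.0])
```

```bash
python3 -m inch '[[87,[-11,-25,-42],[0,0,0]],[87,[-11,-25,-42],[0,0,0]],[87,[-11,-25,-42],[0,0,0]],[87,[-11,-25,-42],[0,0,0]],[87,[-11,-25,-43],[0,0,0]],[87,[-11,-25,-43],[0,0,0]],[87,[-11,-25,-43],[0,0,0]],[87,[0,-47,-25],[3,0,0]],[87,[0,-48,-23],[3,0,0]],[87,[0,-49,-20],[3,0,0]],[87,[0,-50,-17],[3,0,0]],[87,[0,-51,-15],[3,0,0]]]' && python3 -m inch '[[87,[4,-44,4],[2.8,0,0]],[87,[4,-44,6],[2.8,0,0]],[87,[4,-43,8],[2.8,0,0]],[87,[4,-43,10],[2.8,0,0]],[87,[4,-42,12],[2.8,0,0]],[87,[0,0,0],[0,0,0]],[87,[0,0,0],[0,0,0]]]'
python3 - <<'E'
from h import *
state(); p=imaging.camera_params("wrist"); shot("wrist","w1")
for n in ["lever_grip","lever_tip","slot"]:
    z={"lever_grip":.011,"lever_tip":.011,"slot":.0835}[n]
    print(n,[(np.round(d["pixel"],1).tolist(),round(d["confidence"],2),np.round(at_z("wrist",d["pixel"],z,p),4)) for d in imaging.tip_of("wrist",n)])
g=imaging.cut_out("wrist","lever_grip")
for d in g: 
    ys,xs=np.nonzero(d["pixels"]); print(d["confidence"],d["box"])
    pts=np.array([at_z("wrist",(x,y),.017,p)[:2] for x,y in zip(xs[::5],ys[::5])]); print(cv2.minAreaRect(pts.astype(np.float32)*1000))
E
```

```text
time: 2.9
position: [0.4754, -0.0946, 0.3022]
tool_rot: [0.71, -0.011, -0.704, -0.007]
ft_force: [1.0, -0.2, -0.8]
grip_width: 0.0867
time: 3.78
position: [0.463, 0.1351, 0.2815]
tool_rot: [0.706, -0.098, -0.696, -0.094]
ft_force: [0.1, -0.2, 0.0]
grip_width: 0.0873
t 3.77 pos [0.463  0.1351 0.2815] x [ 0.013 -0.007 -1.   ] y [-0.268 -0.963  0.003] z [-0.963  0.268 -0.015] q [ 0.06  0.26  1.71 -0.01  1.16  1.9 ] w 0.08725183896128645 F [ 0.1 -0.2  0. ]
lever_grip [([336.0, 249.1], 0.71, array([0.4114, 0.1228, 0.011 ]))]
lever_tip [([333.9, 159.1], 0.67, array([0.522 , 0.0962, 0.011 ]))]
slot [([333.6, 252.7], 0.19, array([0.4276, 0.1254, 0.0835]))]
0.85 [335.1, 222.9, 19.1, 124.5]
((443.6727294921875, 117.3621826171875), (20.507287979125977, 162.73739624023438), 75.43189239501953)
0.53 [206.1, 368.4, 37.5, 25.6]
((285.87969970703125, 344.2023010253906), (35.422855377197266, 55.547977447509766), 27.214998245239258)
```

View pics/w1.png

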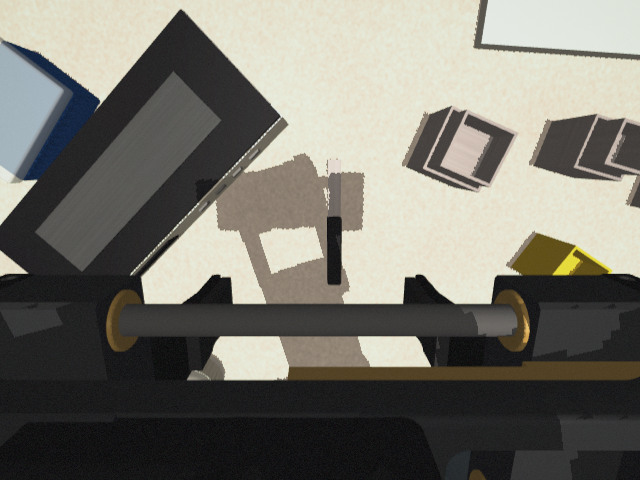

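Run:
```python
from h import *
p=imaging.camera_params("wrist")
A=at_z("wrist",(181,10),.094,p);B=at_z("wrist",(284,118),.094,p);print(A,B,np.linalg.norm(A-B),np.degrees(np.arctan2(*(A-B)[[1,0]])))
C=at_z("wrist",(135,275),.094,p);D=at_z("wrist",(0,247),.094,p);print(C,D,np.degrees(np.arctan2(*(C-B)[[1,0]])), np.degrees(np.arctan2(*(D-A)[[1,0]])),np.linalg.norm(D-A))
goto((.4105,.1245,.1,-104),(.4105,.1245,.004,-104))
```

```text
[0.68561526 0.19757233 0.094     ] [0.57321861 0.13552371 0.094     ] 0.12838628949696204 28.90091344417544
[0.46455313 0.3355235  0.094     ] [0.53158258 0.45921732 0.094     ] 118.51646969556285 120.48569369566508 0.30361845781209507
(0.4105, 0.1245, 0.1, -104) 4 rows:
   ([45, 6, 13], [-0.4, -0.2, -0.0])
   ([45, 6, 13], [-0.4, -0.2, -0.0])
   ([45, 6, 12], [-0.4, -0.2, -0.0])
   ([45, 6, 12], [-0.4, -0.2, -0.0])
(0.4105, 0.1245, 0.004, -104) 2 rows:
   ([48, 0, 0], [0.0, 0.0, 0.0])
   ([48, 0, 0], [0.0, 0.0, 0.0])
```

```bash
python3 -m inch '[[87,[45,6,13],[-0.4,0,0]],[87,[45,6,13],[-0.4,0,0]],[87,[45,6,12],[-0.4,0,0]],[87,[35,6,12],[-0.4,0,0]],[87,[0,0,0],[0,0,0]],[87,[0,0,0],[0,0,0]]]'
python3 - <<'E'
from h import *
state()
goto((.4105,.1245,.05,-104),(.4105,.1245,.004,-104))
p=imaging.camera_params("wrist"); shot("wrist","w2")
for n in ["lever_grip","lever_tip"]:
    print(n,[(np.round(d["pixel"],1).tolist(),round(d["confidence"],2),np.round(at_z("wrist",d["pixel"],.011,p),4)) for d in imaging.tip_of("wrist",n)])
E
```

```text
time: 4.78
position: [0.4174, 0.1189, 0.1097]
tool_rot: [0.711, -0.091, -0.692, -0.088]
ft_force: [-0.2, -0.1, -0.1]
grip_width: 0.0873
t 4.78 pos [0.4174 0.1189 0.1097] x [ 0.026 -0.007 -1.   ] y [-0.251 -0.968  0.   ] z [-0.968  0.251 -0.027] q [ 0.02  0.48  2.02 -0.01  0.62  1.86] w 0.08725115187553824 F [-0.2 -0.1 -0.1]
(0.4105, 0.1245, 0.05, -104) 2 rows:
   ([30, -2, 5], [-0.3, -0.8, -0.0])
   ([30, -2, 4], [-0.3, -0.8, -0.0])
(0.4105, 0.1245, 0.004, -104) 1 rows:
   ([46, 0, 0], [0.0, 0.0, 0.0])
lever_grip [([311.3, 260.9], 0.83, array([0.4091, 0.1255, 0.011 ]))]
lever_tip [([313.3, 102.3], 0.69, array([0.5224, 0.0941, 0.011 ]))]
```

```bash
python3 -m inch '[[87,[30,-3,4],[0.3,-0.8,0]],[87,[30,-3,4],[0.3,-0.8,0]],[87,[0,0,0],[0,0,0]],[87,[20,0,0],[0,0,0]],[87,[0,0,0],[0,0,0]],[87,[0,0,0],[0,0,0]]]'
python3 - <<'E'
from h import *
state()
goto((.4105,.1245,.004,-105))
E
```

```text
time: 5.68
position: [0.4224, 0.1276, 0.0362]
tool_rot: [0.709, -0.091, -0.693, -0.094]
ft_force: [0.1, 0.5, -0.0]
grip_width: 0.087
t 5.67 pos [0.4224 0.1276 0.0362] x [ 0.022  0.001 -1.   ] y [-0.259 -0.966 -0.007] z [-0.966  0.259 -0.021] q [0.04 0.64 2.05 0.   0.43 1.87] w 0.08702300541773828 F [ 0.1  0.5 -0. ]
(0.4105, 0.1245, 0.004, -105) 1 rows:
   ([32, 6, 11], [-0.0, -1.2, 0.4])
```

```bash
python3 -m inch '[[87,[9,3,5],[0,-0.6,0.4]],[87,[9,3,6],[0,-0.6,0]],[87,[7,0,0],[0,0,0]],[87,[0,0,0],[0,0,0]],[87,[0,0,0],[0,0,0]]]'
python3 - <<'E'
from h import *
state()
goto((.4105,.1245,.004,-105))
E
```

```text
time: 6.3
position: [0.4105, 0.1245, 0.0109]
tool_rot: [0.701, -0.092, -0.701, -0.092]
ft_force: [0.0, -0.2, -0.3]
grip_width: 0.0868
t 6.3 pos [0.4105 0.1245 0.0109] x [ 0.001 -0.    -1.   ] y [-0.259 -0.966 -0.   ] z [-0.966  0.259 -0.001] q [ 0.03  0.7   2.07 -0.    0.37  1.87] w 0.08677067038596041 F [ 0.  -0.2 -0.3]
(0.4105, 0.1245, 0.004, -105) 1 rows:
   ([7, 0, 0], [-0.0, -0.1, 0.0])
```

```bash
python3 -m inch '[[87,[8,0,0],[0,0,0]],[40,[0,0,0],[0,0,0]],[10,[0,0,0],[0,0,0]],[10,[0,0,0],[0,0,0]],[10,[0,0,0],[0,0,0]],[10,[0,0,0],[0,0,0]],[10,[0,0,0],[0,0,0]],[10,[0,0,0],[0,0,0]],[10,[0,0,0],[0,0,0]],[10,[-20,0,0],[0,0,0]],[10,[-20,0,0],[0,0,0]],[10,[0,0,0],[0,0,0]]]' 60
python3 - <<'E'
from h import *
state()
# slot frame est: yaw 29, slot (0.500,0.273)
th=np.radians(29); u=np.array([np.cos(th),np.sin(th)]); s=np.array([.501,.273])
c=s-u*(.115+.025)
goto((*c,.0755,-61))
E
```

```text
time: 7.8
position: [0.4104, 0.1245, 0.0429]
tool_rot: [0.701, -0.092, -0.701, -0.092]
ft_force: [-0.4, 0.0, -0.9]
grip_width: 0.0175
t 7.8 pos [0.4104 0.1245 0.0429] x [ 0. -0. -1.] y [-0.259 -0.966  0.   ] z [-0.966  0.259 -0.   ] q [ 0.03  0.63  2.06 -0.    0.45  1.87] w 0.017489020792554284 F [-0.4  0.  -0.9]
(np.float64(0.3785532410004846), np.float64(0.20512665316551282), 0.0755, -61) 5 rows:
   ([-7, -14, 10], [-8.8, -0.0, -0.0])
   ([-7, -15, 8], [-8.8, -0.0, -0.0])
   ([-7, -16, 6], [-8.8, -0.0, -0.0])
   ([-7, -17, 3], [-8.8, -0.0, -0.0])
   ([-7, -17, 0], [-8.8, -0.0, -0.0])
```

```bash
python3 -m inch '[[10,[-7,-14,10],[-8.8,0,0]],[10,[-7,-15,8],[-8.8,0,0]],[10,[-7,-16,6],[-8.8,0,0]],[10,[-7,-17,3],[-8.8,0,0]],[10,[-5,-17,0],[-8.8,0,0]],[10,[0,0,0],[0,0,0]],[10,[0,0,0],[0,0,0]]]'
python3 - <<'E'
from h import *
s,Rm=state()
p=imaging.camera_params("wrist"); im=shot("wrist","w3")
for n in ["lever_grip","lever_tip"]:
    print(n,[(np.round(d["pixel"],1).tolist(),round(d["confidence"],2),np.round(at_z("wrist",d["pixel"],s["position"][2]+.008,p),4)) for d in imaging.tip_of("wrist",n)])
th=np.radians(29); u=np.array([np.cos(th),np.sin(th)]); c=np.array([.501,.273])-u*.14
goto((*c,.0755,-61))
E
```

```text
time: 8.68
position: [0.3756, 0.2048, 0.072]
tool_rot: [-0.68, -0.184, 0.685, -0.184]
ft_force: [-0.1, -0.0, -1.5]
grip_width: 0.0173
t 8.68 pos [0.3756 0.2048 0.072 ] x [-0.007 -0.002 -1.   ] y [ 0.502 -0.865 -0.002] z [-0.865 -0.502  0.007] q [ 0.24  0.56  2.04 -0.    0.55  1.28] w 0.017311695012285647 F [-0.1 -0.  -1.5]
lever_grip [([318.4, 306.4], 0.71, array([0.3742, 0.2025, 0.08  ]))]
lever_tip [([320.4, 37.4], 0.72, array([0.475 , 0.2602, 0.08  ])), ([60.4, 257.6], 0.43, array([0.3351, 0.319 , 0.08  ]))]
(np.float64(0.3785532410004846), np.float64(0.20512665316551282), 0.0755, -61) 1 rows:
   ([-3, 1, -3], [1.1, 0.4, 0.1])
```

View pics/w3.png

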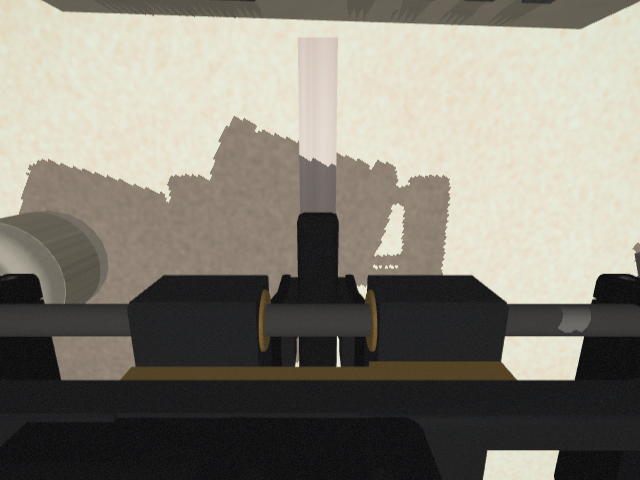

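Run:
```python
from h import *
s,Rm=state(); p=imaging.camera_params("wrist")
a=at_z("wrist",(70,11.5),0,p);b=at_z("wrist",(575,28),0,p); d=(b-a)[:2]; L=np.linalg.norm(d); d/=L
n=np.array([-d[1],d[0]]); n*=np.sign(n[0]); print(a,b,"len",L,"yaw",np.degrees(np.arctan2(n[1],n[0])))
tip=at_z("wrist",(319,38),s["position"][2]+.008,p); print("tip",tip,"dist to front plane",(a[:2]-tip[:2])@n, "y-offset from mid", (tip[:2]-(a+b)[:2]/2)@d)
```

```text
t 8.82 pos [0.3758 0.2046 0.0721] x [-0.007 -0.002 -1.   ] y [ 0.502 -0.865 -0.002] z [-0.865 -0.502  0.007] q [ 0.24  0.56  2.04 -0.    0.55  1.28] w 0.01768498521714241 F [-0.7  0.6 -1.1]
[ 4.32320661e-01  4.06828658e-01 -2.77555756e-17] [0.57600938 0.14155762 0.        ] len 0.30168720300611424 yaw 28.44296879541122
tip [0.47473265 0.26038051 0.08013365] dist to front plane 0.032458367297262265 y-offset from mid -0.0018728306111875873
```

```bash
python3 -m inch '[[10,[-3,0,0],[1.6,0.4,0]],[10,[0,0,0],[0,0,0]],[10,[0,0,-10],[0,0,0]],[10,[0,0,-10],[0,0,0]],[10,[0,0,0],[0,0,0]]]'
python3 - <<'E'
from h import *
s,Rm=state()
shot("side","s3"); im=cv2.imread("pics/s3.png"); cv2.imwrite("pics/s3c.png",cv2.resize(im[220:400,200:400],None,fx=3,fy=3,interpolation=cv2.INTER_CUBIC))
E
```

```text
time: 9.45
position: [0.3962, 0.2141, 0.0753]
tool_rot: [0.686, 0.173, -0.685, 0.172]
ft_force: [-0.3, -0.4, -0.9]
grip_width: 0.0173
t 9.45 pos [0.3962 0.2141 0.0753] x [ 0.001  0.002 -1.   ] y [ 0.473 -0.881 -0.001] z [-0.881 -0.473 -0.002] q [0.25 0.57 1.99 0.   0.58 1.32] w 0.01734522213565454 F [-0.3 -0.4 -0.9]
```

```bash
python3 -m inch '[[10,[0,0,-7],[0,0,0]],[10,[0,0,-7],[0,0,0]],[10,[0,0,-7],[0,0,0]],[10,[0,0,0],[0,0,0]]]'
python3 - <<'E'
from h import *
s,Rm=state()
p=imaging.camera_params("wrist"); shot("wrist","w4"); c=imaging.tip_of("wrist","lever_tip"); print(c)
E
```

```text
time: 10.0
position: [0.4149, 0.2246, 0.0751]
tool_rot: [0.686, 0.173, -0.686, 0.172]
ft_force: [-0.2, -0.1, -1.5]
grip_width: 0.0179
t 10.0 pos [0.4149 0.2246 0.0751] x [-0.     0.002 -1.   ] y [ 0.473 -0.881 -0.002] z [-0.881 -0.473 -0.001] q [0.26 0.58 1.94 0.   0.62 1.33] w 0.017860655630099247 F [-0.2 -0.1 -1.5]
[]
```

View pics/w4.png

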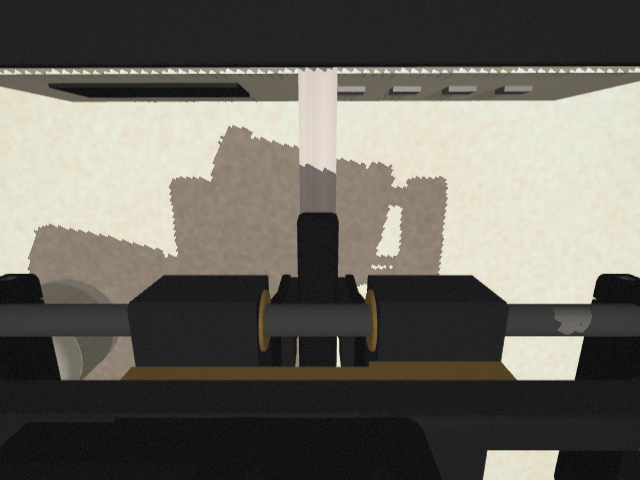

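```bash
python3 -m inch '[[10,[-5,0,0],[0,0,0]],[10,[-5,0,0],[0,0,0]],[10,[-5,0,0],[0,0,0]],[10,[-5,0,0],[0,0,0]],[10,[-5,0,0],[0,0,0]],[10,[-5,0,0],[0,0,0]],[10,[-5,0,0],[0,0,0]],[10,[0,0,0],[0,0,0]],[10,[0,0,0],[0,0,0]]]'
python3 - <<'E'
from h import *
s,Rm=state(); shot("wrist","w5")
shot("side","s5"); im=cv2.imread("pics/s5.png"); a=cv2.resize(im[220:400,200:400],(400,360)); b=cv2.resize(cv2.imread("pics/w5.png"),(400,300)); b=cv2.copyMakeBorder(b,0,60,0,0,0); cv2.imwrite("pics/m5.png",np.hstack([a,b]))
E
```

```text
time: 11.22
position: [0.4123, 0.2236, 0.1124]
tool_rot: [-0.684, -0.173, 0.687, -0.172]
ft_force: [0.4, 0.4, -2.8]
grip_width: 0.0175
t 11.22 pos [0.4123 0.2236 0.1124] x [-0.004  0.001 -1.   ] y [ 0.473 -0.881 -0.003] z [-0.881 -0.473  0.004] q [0.26 0.51 1.92 0.   0.72 1.33] w 0.01745091849070077 F [ 0.4  0.4 -2.8]
```

View pics/m5.png

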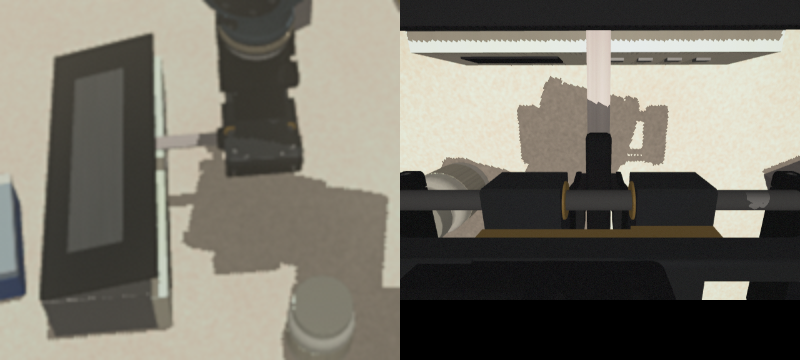

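```bash
python3 -m inch '[[10,[-7,0,-4],[0,0,0]],[10,[-7,0,-5],[0,0,0]],[10,[-7,0,-6],[0,0,0]],[10,[-7,0,-7],[0,0,0]],[10,[-7,0,-8],[0,0,0]],[10,[-6,0,-8],[0,0,0]],[10,[-5,0,-8],[0,0,0]],[10,[0,0,-8],[0,0,0]],[10,[0,0,-8],[0,0,0]],[10,[0,0,-8],[0,0,0]],[10,[0,0,0],[0,0,0]]]'
python3 - <<'E'
from h import *
s,Rm=state(); print("fwd",(s["position"][:2]-np.array([.4149,.2246]))@np.array([.88,.475])*1000)
E
```

```text
time: 12.7
position: [0.4764, 0.2587, 0.1601]
tool_rot: [-0.682, -0.173, 0.689, -0.172]
ft_force: [0.1, -0.4, -1.6]
grip_width: 0.0173
t 12.7 pos [0.4764 0.2587 0.1601] x [-0.01  -0.001 -1.   ] y [ 0.474 -0.881 -0.004] z [-0.881 -0.474  0.009] q [0.29 0.51 1.7  0.   0.95 1.37] w 0.017325801835888215 F [ 0.1 -0.4 -1.6]
fwd 70.30951303312187
```

```bash
python3 -m inch '[[10,[0,0,-8],[0,0,0]],[10,[0,0,-8],[0,0,0]],[10,[0,0,-8],[0,0,0]],[10,[0,0,-8],[0,0,0]],[10,[0,0,-6],[0,0,0]],[10,[0,0,0],[0,0,0]],[10,[0,0,0],[0,0,0]],[10,[0,0,0],[0,0,0]]]'
python3 - <<'E'
from h import *
s,Rm=state(); print("fwd",(s["position"][:2]-np.array([.4149,.2246]))@np.array([.88,.475])*1000)
shot("scene","c6"); shot("side","s6")
a=cv2.imread("pics/c6.png")[100:340,280:520];b=cv2.imread("pics/s6.png")[180:420,150:390]; cv2.imwrite("pics/m6.png",cv2.resize(np.hstack([a,b]),(800,400)))
E
```

```text
time: 13.7
position: [0.5127, 0.2782, 0.1597]
tool_rot: [-0.683, -0.173, 0.689, -0.172]
ft_force: [-1.0, -0.7, -0.8]
grip_width: 0.0176
t 13.7 pos [0.5127 0.2782 0.1597] x [-0.009 -0.    -1.   ] y [ 0.473 -0.881 -0.004] z [-0.881 -0.473  0.008] q [0.3  0.55 1.59 0.   1.   1.38] w 0.017641974948621846 F [-1.  -0.7 -0.8]
fwd 111.53495838714936
```

View pics/m6.png

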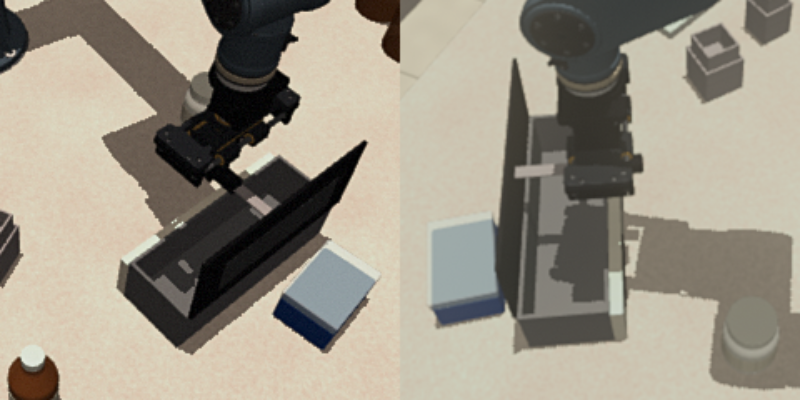

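```bash
python3 -m inch '[[10,[0,0,10],[0,0,0]],[10,[0,0,20],[0,0,0]],[10,[0,0,20],[0,0,0]],[10,[0,0,20],[0,0,0]],[10,[0,0,20],[0,0,0]],[10,[0,0,20],[0,0,0]],[10,[0,0,15],[0,0,0]],[10,[0,0,0],[0,0,0]]]'
python3 - <<'E'
from h import *
s,Rm=state()
goto((.4105,.1245,.05,-104),step=30)
E
```

```text
time: 14.8
position: [0.3981, 0.2162, 0.162]
tool_rot: [-0.685, -0.173, 0.686, -0.172]
ft_force: [0.4, 0.3, -1.2]
grip_width: 0.0174
t 14.8 pos [0.3981 0.2162 0.162 ] x [-0.002  0.002 -1.   ] y [ 0.473 -0.881 -0.002] z [-0.881 -0.473  0.   ] q [0.25 0.4  1.92 0.   0.83 1.32] w 0.01737183342644574 F [ 0.4  0.3 -1.2]
(0.4105, 0.1245, 0.05, -104) 5 rows:
   ([22, 17, 6], [8.4, 0.0, 0.0])
   ([22, 18, 4], [8.4, 0.0, 0.0])
   ([22, 19, 1], [8.4, 0.0, 0.0])
   ([22, 18, -2], [8.4, 0.0, 0.0])
   ([22, 18, -4], [8.4, 0.0, 0.0])
```

```bash
python3 -m inch '[[10,[0,17,6],[8.4,0,0]],[10,[0,18,4],[8.4,0,0]],[10,[20,19,1],[8.4,0,0]],[10,[22,18,-2],[8.4,0,0]],[10,[22,18,-4],[8.4,0,0]],[10,[22,0,0],[0,0,0]],[10,[10,0,0],[0,0,0]],[10,[0,0,0],[0,0,0]],[10,[0,0,0],[0,0,0]]]'
python3 - <<'E'
from h import *
s,Rm=state()
goto((.4105,.1245,.004,-104),step=10)
E
```

```text
time: 15.92
position: [0.4245, 0.1244, 0.0666]
tool_rot: [0.709, -0.091, -0.693, -0.096]
ft_force: [1.1, 0.6, -1.0]
grip_width: 0.0175
t 15.93 pos [0.4245 0.1244 0.0666] x [ 0.023  0.005 -1.   ] y [-0.262 -0.965 -0.01 ] z [-0.965  0.262 -0.021] q [0.03 0.58 2.03 0.01 0.51 1.86] w 0.01745842077460127 F [ 1.1  0.6 -1. ]
(0.4105, 0.1245, 0.004, -104) 7 rows:
   ([9, 1, 2], [-0.2, -0.2, 0.1])
   ([9, 1, 2], [-0.2, -0.2, 0.1])
   ([9, 1, 2], [-0.2, -0.2, 0.1])
   ([9, 1, 2], [-0.2, -0.2, 0.1])
   ([9, 1, 2], [-0.2, -0.2, 0.1])
   ([9, 1, 2], [-0.2, -0.2, 0.1])
   ([9, 0, 2], [-0.2, -0.2, 0.1])
```

```bash
python3 -m inch '[[10,[9,1,2],[0,-0.3,0.1]],[10,[9,1,2],[0,-0.3,0.1]],[10,[9,1,2],[0,-0.3,0.1]],[10,[9,1,2],[0,-0.3,0.1]],[10,[8,0,2],[0,-0.2,0.1]],[10,[8,0,2],[0,0,0.1]],[10,[0,0,0],[0,-0.2,0]],[10,[0,0,0],[0,0,0]]]'
python3 - <<'E'
from h import *
state()
E
```

```text
time: 16.92
position: [0.4124, 0.1244, 0.0116]
tool_rot: [-0.699, 0.093, 0.703, 0.093]
ft_force: [-0.0, -0.1, -1.1]
grip_width: 0.0177
t 16.93 pos [0.4124 0.1244 0.0116] x [-0.007  0.002 -1.   ] y [-0.261 -0.965  0.   ] z [-0.965  0.261  0.007] q [0.03 0.7  2.06 0.01 0.38 1.86] w 0.017722072516845405 F [-0.  -0.1 -1.1]
```

Lower the last 8 mm, open, rise, and look at the cups on the way.

```bash
python3 -m inch '[[10,[4,0,0],[0,0.4,0]],[10,[4,0,0],[0,0,0]],[10,[0,0,0],[0,0,0]],[40,[0,0,0],[0,0,0]],[87,[0,0,0],[0,0,0]],[87,[0,0,0],[0,0,0]],[87,[0,0,0],[0,0,0]],[87,[-20,0,0],[0,0,0]],[87,[-40,0,0],[0,0,0]],[87,[-50,0,0],[0,0,0]],[87,[-50,0,0],[0,0,0]],[87,[-50,0,0],[0,0,0]]]'
python3 - <<'E'
from h import *
state()
goto((.47,-.11,.34,-90))
E
```

```text
time: 18.42
position: [0.4103, 0.1241, 0.2168]
tool_rot: [-0.699, 0.094, 0.703, 0.093]
ft_force: [1.6, -0.4, -0.1]
grip_width: 0.0858
t 18.43 pos [0.4103 0.1241 0.2168] x [-0.007 -0.    -1.   ] y [-0.261 -0.965  0.002] z [-0.965  0.261  0.006] q [ 0.03  0.28  1.9  -0.    0.97  1.87] w 0.08580416802717802 F [ 1.6 -0.4 -0.1]
(0.47, -0.11, 0.34, -90) 5 rows:
   ([-25, 42, -24], [-3.0, 0.1, -0.0])
   ([-25, 43, -21], [-3.0, 0.1, -0.0])
   ([-25, 44, -19], [-3.0, 0.1, -0.0])
   ([-25, 45, -17], [-3.0, 0.1, -0.0])
   ([-25, 46, -14], [-3.0, 0.1, -0.0])
```

```bash
python3 -m inch '[[87,[-25,42,-24],[-3,0,0]],[87,[-25,45,-20],[-3,0,0]],[87,[-25,48,-16],[-3,0,0]],[87,[-25,50,-6],[-3,0,0]],[87,[-25,50,-4],[-3,0,0]],[87,[0,50,0],[0,0,0]],[87,[0,0,0],[0,0,0]],[87,[0,0,0],[0,0,0]]]'
python3 - <<'E'
from h import *
s,Rm=state(); p=imaging.camera_params("wrist"); im=shot("wrist","w7"); 
import pickle; pickle.dump(p,open("pics/w7.pkl","wb"))
for n,z in [("medium1_mid",.065),("small1_mid",.095),("tray_floor",.004)]:
    print(n,[(np.round(d["pixel"]).tolist(),round(d["confidence"],2),np.round(at_z("wrist",d["pixel"],z,p),3)) for d in imaging.tip_of("wrist",n)])
E
```

```text
time: 19.42
position: [0.4451, -0.1787, 0.3507]
tool_rot: [0.709, 0.003, -0.705, 0.004]
ft_force: [-0.4, 0.7, 0.1]
grip_width: 0.087
t 19.43 pos [ 0.4451 -0.1787  0.3507] x [ 0.005 -0.002 -1.   ] y [ 0.01  -1.     0.003] z [-1.    -0.01  -0.005] q [-0.62  0.18  1.61  0.    1.35  0.95] w 0.08703134843965477 F [-0.4  0.7  0.1]
medium1_mid [([205.0, 171.0], 0.58, array([ 0.493, -0.037,  0.065]))]
small1_mid []
tray_floor [([374.0, 96.0], 0.61, array([ 0.594, -0.256,  0.004]))]
```

View pics/w7.png

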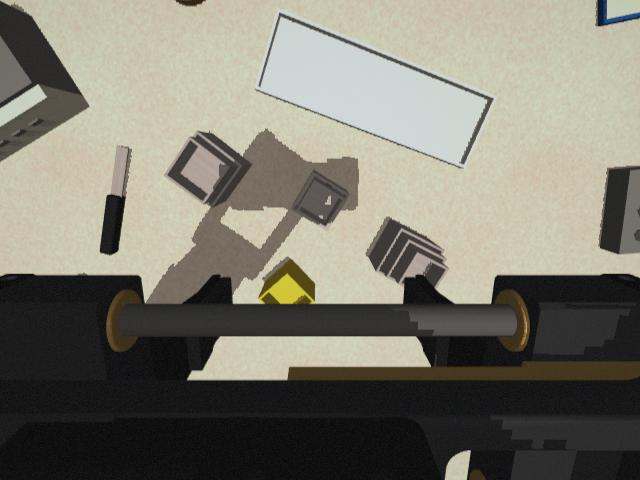

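Run:
```python
import cv2
im=cv2.imread("pics/w7.png")[120:305,155:455]; im=cv2.convertScaleAbs(im,alpha=1.3,beta=30); im=cv2.resize(im,(780,481),interpolation=cv2.INTER_CUBIC)
for x in range(0,300,20): cv2.putText(im,str(155+x),(int(x*2.6),10),0,.35,(0,0,255)); cv2.line(im,(int(x*2.6),12),(int(x*2.6),18),(0,0,255))
for y in range(20,185,20): cv2.putText(im,str(120+y),(0,int(y*2.6)),0,.35,(0,0,255))
cv2.imwrite("pics/w7c.png",im)
```

```text
(no output)
```

View pics/w7c.png

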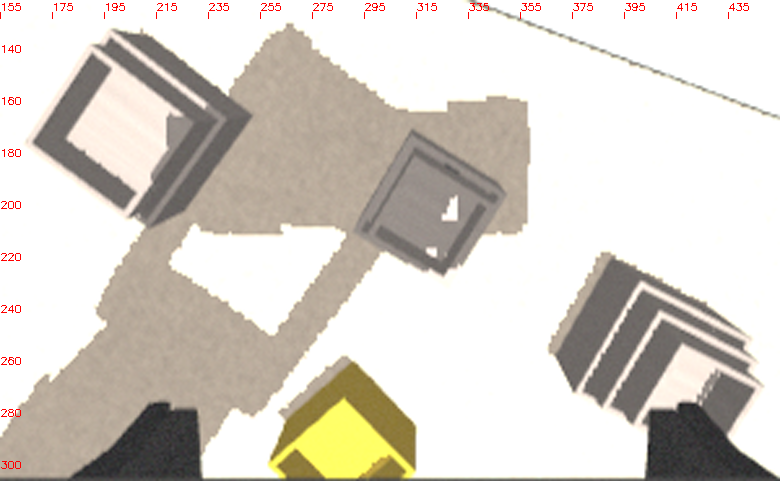

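```bash
cat >> h.py <<'E'
import pickle
def sq(cr,z,p,x0=0,y0=0,f=1.):
    P=np.array([at_z("wrist",(x0+c[0]/f,y0+c[1]/f),z,p)[:2] for c in cr]); e=np.roll(P,-1,0)-P
    print("ctr",np.round(P.mean(0),4),"sides mm",np.round(np.linalg.norm(e,axis=1)*1000,1),"dirs",np.round(np.degrees(np.arctan2(e[:,1],e[:,0]))%90,1)); return P
E
python3 - <<'E'
from h import *
p=pickle.load(open("pics/w7.pkl","rb")); k=dict(p=p,x0=155,y0=120,f=2.6)
sq([(30,142),(97,43),(222,118),(128,217)],.1,**k)
sq([(413,130),(505,190),(443,275),(356,230)],.1,**k)
sq([(413,148),(495,200),(445,268),(362,230)],.1,**k)
sq([(635,422),(683,345),(763,385)],.13,**k)
# tray corners inside rim at z~.018
sq([(279,11),(494,98),(463,167),(256,90)],.018,p)
E
```

```text
ctr [ 0.4954 -0.0428] sides mm [54.8 62.2 64.  53.7] dirs [52.  59.4 44.7 51.2]
ctr [ 0.4625 -0.183 ] sides mm [50.  48.7 45.7 52.6] dirs [58.  55.2 62.8 60.2]
ctr [ 0.4602 -0.1828] sides mm [44.4 39.1 42.6 44.3] dirs [58.6 54.9 65.6 58.1]
ctr [ 0.3877 -0.3026] sides mm [41.2 41.8 59.3] dirs [62.8 63.9 17.9]
ctr [ 0.5945 -0.2564] sides mm [302.9  95.8 303.2  98.2] dirs [70.8 71.  71.3 70.8]
```

Run:
```python
from h import *
goto((.46,-.183,.22,-31.5))
```

```text
(0.46, -0.183, 0.22, -31.5) 6 rows:
   ([22, 1, -2], [-9.6, -0.0, -0.1])
   ([22, 1, -2], [-9.6, -0.0, -0.1])
   ([22, 2, -2], [-9.6, -0.0, -0.1])
   ([22, 2, -2], [-9.6, -0.0, -0.1])
   ([22, 2, -1], [-9.6, -0.0, -0.1])
   ([22, 2, -1], [-9.6, -0.0, -0.1])
```

```bash
python3 -m inch '[[87,[22,1,-2],[-9.6,0,0]],[87,[22,1,-2],[-9.6,0,0]],[87,[22,2,-2],[-9.6,0,0]],[87,[22,2,-2],[-9.6,0,0]],[87,[22,2,-1],[-9.6,0,0]],[87,[22,2,-1],[-9.6,0,0]],[87,[0,0,0],[0,0,0]],[87,[0,0,0],[0,0,0]]]'
python3 - <<'E'
from h import *
s,Rm=state(); p=imaging.camera_params("wrist"); im=shot("wrist","w8"); pickle.dump(p,open("pics/w8.pkl","wb"))
print([(d["pixel"],d["confidence"]) for d in imaging.tip_of("wrist","small1_mid")])
for n in ("small3_mid","medium3_mid"):
  for d in imaging.cut_out("wrist",n):
    c,_=cv2.findContours(d["pixels"].astype(np.uint8),0,2); c=max(c,key=cv2.contourArea); print(n,round(d["confidence"],2),np.round(d["box"]),np.round(cv2.boxPoints(cv2.minAreaRect(c))).tolist())
c=im[120:310,200:450,::-1]; cv2.imwrite("pics/w8c.png",cv2.convertScaleAbs(cv2.resize(c,None,fx=3,fy=3,interpolation=cv2.INTER_CUBIC),alpha=1.4,beta=20))
E
```

```text
time: 20.62
position: [0.462, -0.1748, 0.2166]
tool_rot: [0.612, 0.355, -0.608, 0.36]
ft_force: [-0.6, -0.1, 0.6]
grip_width: 0.0872
t 20.62 pos [ 0.462  -0.1748  0.2166] x [ 0.007 -0.003 -1.   ] y [ 0.873 -0.488  0.008] z [-0.488 -0.873 -0.001] q [-0.59  0.36  1.77  0.    1.01 -0.08] w 0.08718277524587567 F [-0.6 -0.1  0.6]
[]
small3_mid 0.65 [314. 250.  58.  61.] [[288.0, 276.0], [289.0, 215.0], [342.0, 216.0], [340.0, 277.0]]
medium3_mid 0.82 [316. 237.  66.  68.] [[285.0, 202.0], [346.0, 202.0], [346.0, 270.0], [285.0, 270.0]]
medium3_mid 0.55 [176. 262.  89.  83.] [[126.0, 288.0], [147.0, 212.0], [222.0, 233.0], [201.0, 309.0]]
```

View pics/w8c.png

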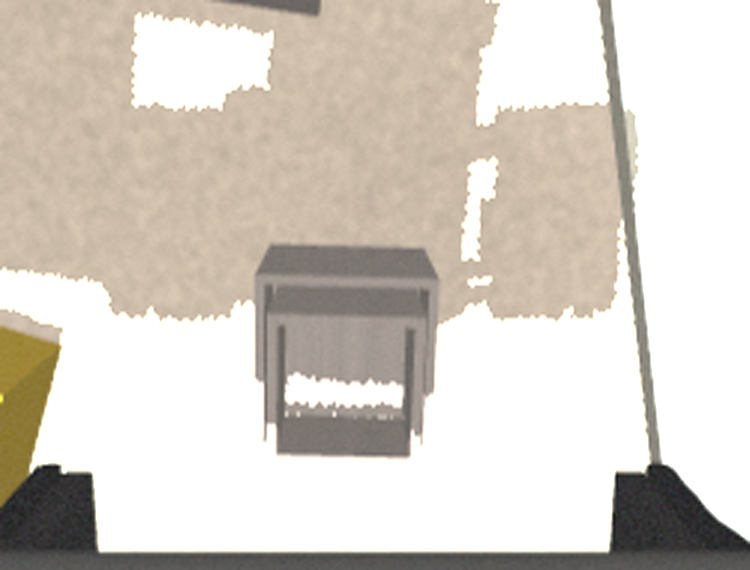

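Run:
```python
from h import *
s,Rm=state(); p=pickle.load(open("pics/w8.pkl","rb"))
P=[at_z("wrist",(200+x/3,120+y/3),.1,p) for x,y in [(267,315),(425,315),(264,440),(422,445)]]
P=np.array(P); print(P, np.linalg.norm(P[0]-P[1]),np.linalg.norm(P[0]-P[2]))
d=P[1]-P[0]; print("edge dir",np.degrees(np.arctan2(d[1],d[0])))
c=(P[0]+P[1])/2+.022*Rm[:,2]; print("c",c)
M=np.array([at_z("wrist",(200+x/3,120+y/3),.07,p) for x,y in [(257,277),(438,277)]]); print("med",np.linalg.norm(M[1]-M[0]),M.mean(0)+.028*Rm[:,2])
goto((c[0],c[1],.09,-30),step=15)
```

```text
t 20.82 pos [ 0.462  -0.1753  0.2169] x [ 0.008 -0.004 -1.   ] y [ 0.873 -0.488  0.009] z [-0.488 -0.873 -0.   ] q [-0.59  0.36  1.77  0.    1.01 -0.08] w 0.08698769560523359 F [-0.4 -1.1  0. ]
[[ 0.44874984 -0.15356738  0.1       ]
 [ 0.48659338 -0.17481219  0.1       ]
 [ 0.42972764 -0.18427972  0.1       ]
 [ 0.46806309 -0.20756204  0.1       ]] 0.04339902442030687 0.03612605878703596
edge dir -29.309220404764638
c [ 0.45694375 -0.18339689  0.09998935]
med 0.05456049489848125 [ 0.4571742  -0.18402305  0.06998645]
(np.float64(0.456943747207171), np.float64(-0.18339688640975316), 0.09, -30) 9 rows:
   ([14, 0, 1], [0.1, -0.0, -0.1])
   ([14, 0, 1], [0.1, -0.0, -0.1])
   ([14, 0, 1], [0.1, -0.0, -0.1])
   ([14, 0, 1], [0.1, -0.0, -0.1])
   ([14, 0, 1], [0.1, -0.0, -0.1])
   ([14, 0, 1], [0.1, -0.0, -0.1])
   ([14, 0, 1], [0.1, -0.0, -0.1])
   ([14, 0, 1], [0.1, -0.0, -0.1])
   ([14, 0, 1], [0.1, -0.0, -0.1])
```

```bash
python3 -m inch '[[87,[14,0,1],[0.1,0,-0.1]],[87,[14,0,1],[0.1,0,-0.1]],[87,[14,0,1],[0,0,-0.1]],[87,[14,0,1],[0,0,-0.1]],[87,[14,0,1],[0,0,-0.1]],[87,[14,0,1],[0,0,0]],[87,[14,0,1],[0,0,0]],[87,[12,0,1],[0,0,0]],[87,[10,0,1],[0,0,0]],[87,[8,0,0],[0,0,0]],[87,[0,0,0],[0,0,0]],[87,[0,0,0],[0,0,0]]]'
python3 - <<'E'
from h import *
state(); goto((.457,-.1835,.078,-30))
E
```

```text
time: 22.32
position: [0.4574, -0.1843, 0.0791]
tool_rot: [-0.611, -0.357, 0.611, -0.355]
ft_force: [-1.0, -0.4, 0.3]
grip_width: 0.0873
t 22.32 pos [ 0.4574 -0.1843  0.0791] x [-0.002  0.002 -1.   ] y [ 0.87  -0.493 -0.002] z [-0.493 -0.87  -0.001] q [-0.61  0.59  1.88  0.    0.67 -0.1 ] w 0.08728334553228073 F [-1.  -0.4  0.3]
(0.457, -0.1835, 0.078, -30) 1 rows:
   ([1, -1, 0], [0.5, -0.0, 0.1])
```

```bash
python3 -m inch '[[38,[1,0,0],[0,0,0]],[38,[0,0,0],[0,0,0]],[38,[0,0,0],[0,0,0]],[38,[0,0,0],[0,0,0]],[38,[-6,0,0],[0,0,0]],[38,[-8,0,0],[0,0,0]],[38,[-10,0,0],[0,0,0]],[38,[-12,0,0],[0,0,0]],[38,[-14,0,0],[0,0,0]],[38,[-20,0,0],[0,0,0]],[38,[-20,0,0],[0,0,0]],[38,[0,0,0],[0,0,0]]]' 50
python3 - <<'E'
from h import *
state()
th=np.radians(28.5);u=np.array([np.cos(th),np.sin(th)]);v=np.array([-u[1],u[0]]); f=np.array([.5035,.2745])+u*.063; print("floor",f)
for k in(-.06,.06): print(k,f+v*k)
goto((.46,-.15,.26,-31),(*(f-.06*v),.24,-61.5))
E
```

```text
time: 23.82
position: [0.4581, -0.1846, 0.1761]
tool_rot: [0.611, 0.355, -0.61, 0.357]
ft_force: [-0.0, 1.0, -1.5]
grip_width: 0.0434
t 23.82 pos [ 0.4581 -0.1846  0.1761] x [ 0.002 -0.001 -1.   ] y [ 0.87  -0.493  0.003] z [-0.493 -0.87  -0.   ] q [-0.61  0.42  1.81  0.    0.91 -0.1 ] w 0.043403405357661066 F [-0.   1.  -1.5]
floor [0.55886548 0.304561  ]
-0.06 [0.587495   0.25183198]
0.06 [0.53023595 0.35729003]
(0.46, -0.15, 0.26, -31) 2 rows:
   ([-42, -8, -16], [0.7, -0.0, -0.1])
   ([-42, -8, -15], [0.7, -0.0, -0.1])
(np.float64(0.5874950037132803), np.float64(0.25183197513663746), 0.24, -61.5) 8 rows:
   ([3, -12, -51], [3.8, 0.0, 0.0])
   ([3, -16, -50], [3.8, 0.0, 0.0])
   ([3, -19, -49], [3.8, 0.0, 0.0])
   ([3, -22, -48], [3.8, 0.0, 0.0])
   ([3, -25, -46], [3.8, 0.0, 0.0])
   ([3, -28, -44], [3.8, 0.0, 0.0])
   ([3, -31, -42], [3.8, 0.0, 0.0])
   ([3, -34, -40], [3.8, 0.0, 0.0])
```

```bash
python3 -m inch '[[38,[-35,-8,-16],[0,0,0]],[38,[-35,-8,-15],[0,0,0]],[38,[2,-12,-45],[3.8,0,0]],[38,[2,-16,-45],[3.8,0,0]],[38,[2,-19,-42],[3.8,0,0]],[38,[2,-22,-42],[3.8,0,0]],[38,[2,-25,-38],[3.8,0,0]],[38,[2,-28,-36],[3.8,0,0]],[38,[2,-25,-30],[3.8,0,0]],[38,[2,-20,-20],[3.8,0,0]],[38,[0,0,0],[0,0,0]],[38,[0,0,0],[0,0,0]]]'
python3 - <<'E'
from h import *
state()
goto((.5875,.252,.24,-61.5),step=30)
E
```

```text
time: 25.32
position: [0.536, 0.198, 0.2255]
tool_rot: [-0.682, -0.177, 0.687, -0.177]
ft_force: [0.2, -0.2, -1.9]
grip_width: 0.0432
t 25.32 pos [0.536  0.198  0.2255] x [-0.007 -0.002 -1.   ] y [ 0.484 -0.875 -0.001] z [-0.875 -0.484  0.007] q [ 0.16  0.45  1.56 -0.    1.13  1.22] w 0.043248757694637555 F [ 0.2 -0.2 -1.9]
(0.5875, 0.252, 0.24, -61.5) 3 rows:
   ([-5, -7, -24], [0.2, 0.1, 0.0])
   ([-5, -8, -24], [0.2, 0.1, 0.0])
   ([-5, -8, -24], [0.2, 0.1, 0.0])
```

```bash
python3 -m inch '[[38,[0,-8,-22],[0,0,0]],[38,[0,-8,-22],[0.3,0.3,0]],[38,[0,-6,-18],[0.3,0,0]],[38,[0,0,0],[0,0,0]],[38,[0,0,0],[0,0,0]]]'
python3 - <<'E'
from h import *
s,Rm=state()
goto((.5875,.252,.06,-61.5),step=20)
p=imaging.camera_params("wrist"); shot("wrist","w9")
E
```

```text
time: 25.95
position: [0.5786, 0.2407, 0.2238]
tool_rot: [-0.683, -0.171, 0.689, -0.172]
ft_force: [-0.5, 0.1, -1.0]
grip_width: 0.0436
t 25.95 pos [0.5786 0.2407 0.2238] x [-0.008 -0.004 -1.   ] y [ 0.47  -0.883 -0.001] z [-0.882 -0.47   0.009] q [ 0.22  0.53  1.42 -0.    1.2   1.3 ] w 0.04356864724915196 F [-0.5  0.1 -1. ]
(0.5875, 0.252, 0.06, -61.5) 9 rows:
   ([18, -1, -2], [-0.0, 0.1, 0.0])
   ([18, -1, -2], [-0.0, 0.1, 0.0])
   ([18, -1, -2], [-0.0, 0.1, 0.0])
   ([18, -1, -2], [-0.0, 0.1, 0.0])
   ([18, -1, -2], [-0.0, 0.1, 0.0])
   ([18, -1, -2], [-0.0, 0.1, 0.0])
   ([18, -1, -2], [-0.0, 0.1, 0.0])
   ([18, -1, -2], [-0.0, 0.1, 0.0])
   ([18, -1, -1], [-0.0, 0.1, 0.0])
```

View pics/w9.png

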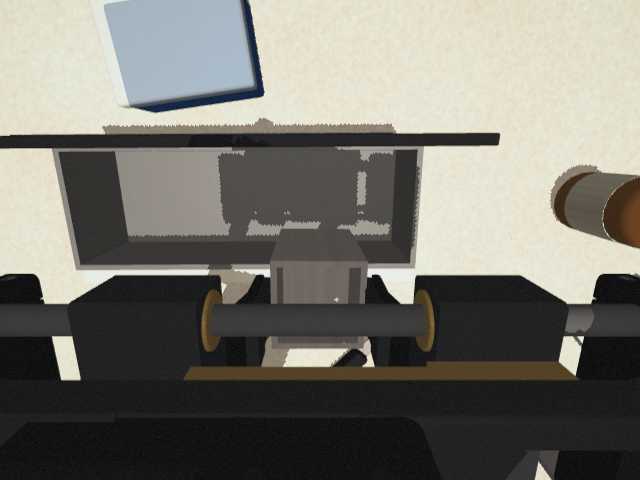

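Run:
```python
from h import *
s,Rm=state(); p=imaging.camera_params("wrist")
B=np.array([at_z("wrist",q,.088,p)[:2] for q in[(53,150),(423,148)]]);F=np.array([at_z("wrist",q,.079,p)[:2] for q in[(77,269),(415,264)]])
for A in(B,F): d=A[0]-A[1]; print(A,np.linalg.norm(d),np.degrees(np.arctan2(d[1],d[0]))-90, A.mean(0))
print("floor",(B.mean(0)+F.mean(0))/2, np.linalg.norm(B.mean(0)-F.mean(0)))
```

```text
t 26.0 pos [0.5786 0.2407 0.2239] x [-0.008 -0.003 -1.   ] y [ 0.47  -0.883 -0.001] z [-0.883 -0.47   0.008] q [ 0.22  0.53  1.42 -0.    1.2   1.3 ] w 0.04344970635940172 F [-0.2 -0.9 -0.8]
[[0.53803734 0.46789892]
 [0.6842476  0.19683045]] 0.30798628894718477 28.341755935345674 [0.61114247 0.33236468]
[[0.44000572 0.42234147]
 [0.59369014 0.14453706]] 0.31748100920495825 28.951845466145215 [0.51684793 0.28343927]
floor [0.5639952  0.30790198] 0.1062316176260299
```

```bash
python3 -m inch '[[38,[5,-3,-8],[0,0.3,0]],[38,[15,-3,-8],[0,0.3,0]],[38,[15,0,0],[0,0,0]],[38,[17,0,0],[0,0,0]],[38,[17,0,0],[0,0,0]],[38,[17,0,0],[0,0,0]],[38,[17,0,0],[0,0,0]],[38,[15,0,0],[0,0,0]],[38,[12,0,0],[0,0,0]],[38,[10,0,0],[0,0,0]],[38,[0,0,0],[0,0,0]],[38,[0,0,0],[0,0,0]]]'
python3 - <<'E'
from h import *
s,Rm=state()
goto((.5896,.2533,.053,-61.5),step=10)
E
```

```text
time: 27.5
position: [0.5892, 0.2531, 0.0725]
tool_rot: [-0.686, -0.171, 0.686, -0.171]
ft_force: [-0.1, -0.2, -2.0]
grip_width: 0.0434
t 27.5 pos [0.5892 0.2531 0.0725] x [-0.001  0.001 -1.   ] y [ 0.469 -0.883 -0.001] z [-0.883 -0.469  0.001] q [0.23 0.74 1.5  0.   0.9  1.31] w 0.04341831222039232 F [-0.1 -0.2 -2. ]
(0.5896, 0.2533, 0.053, -61.5) 2 rows:
   ([10, 0, 0], [-0.3, 0.0, 0.0])
   ([10, 0, 0], [-0.3, 0.0, 0.0])
```

```bash
python3 -m inch '[[38,[8,0,0],[0,0,0]],[38,[7,0,0],[0,0,0]],[38,[3,0,0],[0,0,0]],[38,[1,0,0],[0,0,0]],[38,[0,0,0],[0,0,0]],[70,[0,0,0],[0,0,0]],[70,[0,0,0],[0,0,0]],[70,[0,0,0],[0,0,0]],[70,[-20,0,0],[0,0,0]],[70,[-40,0,0],[0,0,0]],[70,[-50,0,0],[0,0,0]],[70,[-50,0,0],[0,0,0]]]'
python3 - <<'E'
from h import *
s,Rm=state()
for d in imaging.cut_out("wrist","small1_mid"): print(d["confidence"],d["box"])
goto((.49,0.0,.3,-45),(.457,-.1835,.22,-30))
E
```

```text
time: 29.0
position: [0.5883, 0.2532, 0.2229]
tool_rot: [-0.685, -0.171, 0.687, -0.17]
ft_force: [0.1, 0.1, -1.2]
grip_width: 0.0698
t 29.0 pos [0.5883 0.2532 0.2229] x [-0.004  0.001 -1.   ] y [ 0.469 -0.883 -0.002] z [-0.883 -0.469  0.003] q [0.23 0.55 1.39 0.   1.21 1.31] w 0.06983043521978097 F [ 0.1  0.1 -1.2]
(0.49, 0.0, 0.3, -45) 6 rows:
   ([-12, 29, 35], [-2.8, -0.1, -0.0])
   ([-12, 28, 36], [-2.8, -0.1, -0.0])
   ([-12, 26, 38], [-2.8, -0.1, -0.0])
   ([-12, 24, 39], [-2.8, -0.1, -0.0])
   ([-12, 22, 40], [-2.8, -0.1, -0.0])
   ([-12, 20, 41], [-2.8, -0.1, -0.0])
(0.457, -0.1835, 0.22, -30) 4 rows:
   ([20, 27, 38], [-3.7, 0.0, 0.0])
   ([20, 24, 40], [-3.7, 0.0, 0.0])
   ([20, 21, 41], [-3.7, 0.0, 0.0])
   ([20, 19, 43], [-3.7, 0.0, 0.0])
```

```bash
python3 -m inch '[[87,[-12,29,35],[-2.8,0,0]],[87,[-12,28,36],[-2.8,0,0]],[87,[-12,26,38],[-2.8,0,0]],[87,[-5,24,39],[-2.8,0,0]],[87,[0,22,40],[-2.8,0,0]],[87,[0,20,41],[-2.8,0,0]],[87,[0,27,38],[-3.5,0,0]],[87,[0,24,40],[-3.5,0,0]],[87,[10,21,38],[-3.5,0,0]],[87,[10,10,20],[-3.5,0,0]],[87,[0,0,0],[0,0,0]],[87,[0,0,0],[0,0,0]]]'
python3 - <<'E'
from h import *
s,Rm=state()
goto((.457,-.1838,.1,-30),(.457,-.1838,.034,-30),step=20)
p=imaging.camera_params("wrist"); imaging.camera("wrist")
for d in imaging.cut_out("wrist","medium3_mid"):
    c,_=cv2.findContours(d["pixels"].astype(np.uint8),0,2); c=max(c,key=cv2.contourArea); print(round(d["confidence"],2),np.round(d["box"]),[np.round(at_z("wrist",q,.07,p)[:2],3) for q in cv2.boxPoints(cv2.minAreaRect(c))])
E
```

```text
time: 30.55
position: [0.4685, -0.1696, 0.2681]
tool_rot: [0.627, 0.343, -0.599, 0.362]
ft_force: [0.5, 0.8, 0.7]
grip_width: 0.0868
t 30.55 pos [ 0.4685 -0.1696  0.2681] x [ 0.048 -0.003 -0.999] y [ 0.864 -0.502  0.043] z [-0.501 -0.865 -0.021] q [-0.59  0.28  1.72  0.03  1.1  -0.07] w 0.08684747374790747 F [0.5 0.8 0.7]
(0.457, -0.1838, 0.1, -30) 9 rows:
   ([19, -1, 2], [-0.0, -0.1, -0.3])
   ([19, -1, 2], [-0.0, -0.1, -0.3])
   ([19, -1, 2], [-0.0, -0.1, -0.3])
   ([19, -1, 2], [-0.0, -0.1, -0.3])
   ([19, -1, 2], [-0.0, -0.1, -0.3])
   ([19, -1, 2], [-0.0, -0.1, -0.3])
   ([19, -1, 2], [-0.0, -0.1, -0.3])
   ([19, 0, 2], [-0.0, -0.1, -0.3])
   ([19, 0, 2], [-0.0, -0.1, -0.3])
(0.457, -0.1838, 0.034, -30) 4 rows:
   ([17, 0, 0], [0.0, 0.0, 0.0])
   ([17, 0, 0], [0.0, 0.0, 0.0])
   ([17, 0, 0], [0.0, 0.0, 0.0])
   ([17, 0, 0], [0.0, 0.0, 0.0])
0.94 [184. 264.  80.  69.] [array([ 0.278, -0.136]), array([ 0.336, -0.086]), array([ 0.382, -0.134]), array([ 0.325, -0.186])]
0.68 [424. 215. 108. 257.] [array([ 0.586, -0.087]), array([ 0.67 , -0.125]), array([ 0.593, -0.349]), array([ 0.497, -0.303])]
0.63 [307. 236.  52.  60.] [array([ 0.452, -0.138]), array([ 0.499, -0.166]), array([ 0.467, -0.222]), array([ 0.418, -0.193])]
```

```bash
python3 -m inch '[[87,[19,-1,2],[0,-0.2,-0.4]],[87,[19,-1,2],[0,-0.2,-0.4]],[87,[19,-1,2],[0,-0.1,-0.4]],[87,[19,-1,2],[0,-0.1,-0.4]],[87,[19,-1,2],[0,-0.1,-0.3]],[87,[19,-1,2],[0,-0.1,-0.3]],[87,[19,-1,2],[0,-0.1,-0.3]],[87,[19,0,2],[0,-0.1,0]],[87,[8,0,0],[0,0,0]],[87,[0,0,0],[0,0,0]],[87,[0,0,0],[0,0,0]]]'
python3 - <<'E'
from h import *
s,Rm=state()
goto((.457,-.1838,.034,-30),step=15)
E
```

```text
time: 32.02
position: [0.465, -0.1702, 0.1092]
tool_rot: [0.613, 0.356, -0.607, 0.36]
ft_force: [-1.0, 0.5, -0.2]
grip_width: 0.087
t 32.02 pos [ 0.465  -0.1702  0.1092] x [ 0.01  -0.001 -1.   ] y [ 0.873 -0.488  0.01 ] z [-0.488 -0.873 -0.004] q [-0.58  0.53  1.87  0.01  0.73 -0.08] w 0.08704369201296142 F [-1.   0.5 -0.2]
(0.457, -0.1838, 0.034, -30) 6 rows:
   ([13, 0, 3], [0.1, -0.0, -0.1])
   ([13, 0, 3], [0.1, -0.0, -0.1])
   ([13, 0, 3], [0.1, -0.0, -0.1])
   ([13, 0, 3], [0.1, -0.0, -0.1])
   ([13, 0, 3], [0.1, -0.0, -0.1])
   ([13, 0, 3], [0.1, -0.0, -0.1])
```

```bash
python3 -m inch '[[87,[6,0,8],[0.5,-0.2,-0.3]],[87,[6,0,7],[0.3,0,-0.3]],[87,[13,0,1],[0,0,0]],[87,[13,0,0],[0,0,0]],[87,[13,0,0],[0,0,0]],[87,[13,0,0],[0,0,0]],[87,[8,0,0],[0,0,0]],[87,[0,0,0],[0,0,0]]]'
python3 - <<'E'
from h import *
s,Rm=state()
goto((.457,-.1838,.034,-30),step=15)
E
```

```text
time: 33.02
position: [0.4569, -0.1855, 0.0323]
tool_rot: [0.613, 0.353, -0.613, 0.353]
ft_force: [-1.3, -0.2, 0.3]
grip_width: 0.0873
t 33.02 pos [ 0.4569 -0.1855  0.0323] x [-0.001  0.001 -1.   ] y [ 0.865 -0.502 -0.001] z [-0.502 -0.865 -0.001] q [-0.61  0.68  1.9   0.    0.56 -0.09] w 0.08731812057415453 F [-1.3 -0.2  0.3]
(0.457, -0.1838, 0.034, -30) 1 rows:
   ([-2, -1, -2], [-0.1, -0.0, 0.1])
```

```bash
python3 -m inch '[[50,[0,0,0],[0,0,0]],[50,[0,0,0],[0,0,0]],[50,[0,0,0],[0,0,0]],[50,[0,0,0],[0,0,0]],[50,[-10,0,0],[0,0,0]],[50,[-20,0,0],[0,0,0]],[50,[-25,0,0],[0,0,0]],[50,[-25,0,0],[0,0,0]],[50,[0,0,0],[0,0,0]],[50,[0,0,0],[0,0,0]]]' 50
python3 - <<'E'
from h import *
s,Rm=state()
t=np.array([.5945,-.2564]);w=np.array([.326,.946]); 
goto((*(t+.09*w),.11,-19),(*(t+.09*w),.038,-19),step=22)
E
```

```text
time: 34.28
position: [0.4561, -0.1848, 0.1161]
tool_rot: [-0.613, -0.354, 0.613, -0.352]
ft_force: [-0.3, -0.7, -2.8]
grip_width: 0.0555
t 34.27 pos [ 0.4561 -0.1848  0.1161] x [-0.001  0.001 -1.   ] y [ 0.865 -0.501 -0.002] z [-0.501 -0.865 -0.001] q [-0.61  0.52  1.86  0.    0.76 -0.09] w 0.055462705428686455 F [-0.3 -0.7 -2.8]
(np.float64(0.6238400000000001), np.float64(-0.17126000000000002), 0.11, -19) 8 rows:
   ([1, 17, -12], [-1.4, -0.0, 0.0])
   ([1, 18, -12], [-1.4, -0.0, 0.0])
   ([1, 18, -11], [-1.4, -0.0, 0.0])
   ([1, 18, -11], [-1.4, -0.0, 0.0])
   ([1, 18, -10], [-1.4, -0.0, 0.0])
   ([1, 19, -10], [-1.4, -0.0, 0.0])
   ([1, 19, -9], [-1.4, -0.0, 0.0])
   ([1, 19, -9], [-1.4, -0.0, 0.0])
(np.float64(0.6238400000000001), np.float64(-0.17126000000000002), 0.038, -19) 4 rows:
   ([18, 0, 0], [0.0, 0.0, 0.0])
   ([18, 0, 0], [0.0, 0.0, 0.0])
   ([18, 0, 0], [0.0, 0.0, 0.0])
   ([18, 0, 0], [0.0, 0.0, 0.0])
```

Grip holds (55.5 mm wide, weight −2.8 N). To the tray.

```bash
python3 -m inch '[[50,[0,17,-12],[-1.4,0,0]],[50,[0,18,-12],[-1.4,0,0]],[50,[0,18,-11],[-1.4,0,0]],[50,[0,18,-11],[-1.4,0,0]],[50,[0,18,-10],[-1.4,0,0]],[50,[0,19,-10],[-1.4,0,0]],[50,[0,19,-9],[-1.4,0,0]],[50,[0,17,-9],[-1,0,0]],[50,[0,0,0],[0,0,0]],[50,[0,0,0],[0,0,0]]]'
python3 - <<'E'
from h import *
s,Rm=state()
goto((.624,-.171,.11,-19),(.624,-.171,.0365,-19),step=15)
E
```

```text
time: 35.52
position: [0.6165, -0.1646, 0.0977]
tool_rot: [-0.57, -0.421, 0.581, -0.4]
ft_force: [-0.3, 0.6, -2.3]
grip_width: 0.0555
t 35.52 pos [ 0.6165 -0.1646  0.0977] x [-0.029  0.016 -0.999] y [ 0.945 -0.326 -0.033] z [-0.326 -0.945 -0.005] q [-0.44  0.71  1.47  0.    0.99 -0.11] w 0.055518666040579846 F [-0.3  0.6 -2.3]
(0.624, -0.171, 0.11, -19) 2 rows:
   ([-6, 4, 2], [-0.0, -0.2, 0.9])
   ([-6, 4, 2], [-0.0, -0.2, 0.9])
(0.624, -0.171, 0.0365, -19) 5 rows:
   ([15, 0, 0], [0.0, 0.0, 0.0])
   ([15, 0, 0], [0.0, 0.0, 0.0])
   ([15, 0, 0], [0.0, 0.0, 0.0])
   ([15, 0, 0], [0.0, 0.0, 0.0])
   ([15, 0, 0], [0.0, 0.0, 0.0])
```

```bash
python3 -m inch '[[50,[0,4,2],[0,-0.2,0.9]],[50,[0,4,3],[0,-0.2,0.9]],[50,[12,0,0],[0,0,0]],[50,[12,0,0],[0,0,0]],[50,[12,0,0],[0,0,0]],[50,[10,0,0],[0,0,0]],[50,[5,0,0],[0,0,0]],[50,[0,0,0],[0,0,0]],[50,[0,0,0],[0,0,0]]]'
python3 - <<'E'
from h import *
s,Rm=state()
goto((.624,-.171,.0365,-19),step=15)
E
```

```text
time: 36.65
position: [0.6197, -0.1725, 0.0414]
tool_rot: [-0.575, -0.411, 0.577, -0.409]
ft_force: [0.6, -0.5, -3.0]
grip_width: 0.0556
t 36.65 pos [ 0.6197 -0.1725  0.0414] x [-0.004 -0.    -1.   ] y [ 0.945 -0.327 -0.004] z [-0.327 -0.945  0.002] q [-0.44  0.78  1.51 -0.    0.86 -0.11] w 0.05559830959103145 F [ 0.6 -0.5 -3. ]
(0.624, -0.171, 0.0365, -19) 1 rows:
   ([5, 4, -3], [-0.1, 0.1, 0.2])
```

Lower, release, rise; then go look at nest A.

```bash
python3 -m inch '[[50,[3,3,0],[0,0,0.2]],[50,[2,0,0],[0,0,0]],[50,[1,0,0],[0,0,0]],[50,[0,0,0],[0,0,0]],[80,[0,0,0],[0,0,0]],[80,[0,0,0],[0,0,0]],[80,[0,0,0],[0,0,0]],[80,[-20,0,0],[0,0,0]],[80,[-40,0,0],[0,0,0]],[80,[-50,0,0],[0,0,0]],[80,[-50,0,0],[0,0,0]],[80,[-30,0,0],[0,0,0]]]'
python3 - <<'E'
from h import *
s,Rm=state()
goto((.39,-.29,.29,-27),step=40)
E
```

```text
time: 38.15
position: [0.6234, -0.1735, 0.2366]
tool_rot: [0.576, 0.408, -0.576, 0.412]
ft_force: [0.1, -1.4, -0.4]
grip_width: 0.0801
t 38.15 pos [ 0.6234 -0.1735  0.2366] x [ 0.003 -0.004 -1.   ] y [ 0.945 -0.327  0.005] z [-0.327 -0.945  0.002] q [-0.44  0.54  1.36 -0.    1.23 -0.11] w 0.0801452809642999 F [ 0.1 -1.4 -0.4]
(0.39, -0.29, 0.29, -27) 7 rows:
   ([-8, -26, 27], [1.1, 0.0, -0.0])
   ([-8, -26, 27], [1.1, 0.0, -0.0])
   ([-8, -25, 28], [1.1, 0.0, -0.0])
   ([-8, -24, 28], [1.1, 0.0, -0.0])
   ([-8, -24, 29], [1.1, 0.0, -0.0])
   ([-8, -23, 29], [1.1, 0.0, -0.0])
   ([-8, -23, 30], [1.1, 0.0, -0.0])
```

```bash
python3 -m inch '[[87,[-8,-26,27],[1.1,0,0]],[87,[-8,-26,27],[1.1,0,0]],[87,[-8,-25,28],[1.1,0,0]],[87,[-8,-24,28],[1.1,0,0]],[87,[-8,-24,29],[1.1,0,0]],[87,[-5,-23,27],[1.1,0,0]],[87,[0,-20,20],[1.1,0,0]],[87,[0,0,0],[0,0,0]],[87,[0,0,0],[0,0,0]]]'
python3 - <<'E'
from h import *
s,Rm=state(); p=imaging.camera_params("wrist"); im=shot("wrist","w10"); pickle.dump(p,open("pics/w10.pkl","wb"))
print(np.round(proj("wrist",[.383,-.303,.13],p)))
c=im[90:290,200:460,::-1]; cv2.imwrite("pics/w10c.png",cv2.convertScaleAbs(cv2.resize(c,None,fx=3,fy=3,interpolation=cv2.INTER_CUBIC),alpha=1.1,beta=0))
E
```

```text
time: 39.28
position: [0.3941, -0.2855, 0.2992]
tool_rot: [0.607, 0.357, -0.598, 0.382]
ft_force: [0.4, -1.3, -0.3]
grip_width: 0.0871
t 39.27 pos [ 0.3941 -0.2855  0.2992] x [ 0.028 -0.023 -0.999] y [ 0.891 -0.453  0.036] z [-0.453 -0.891  0.008] q [-0.86  0.23  1.69  0.01  1.18 -0.39] w 0.08714021642022073 F [ 0.4 -1.3 -0.3]
[309. 245.]
```

View pics/w10c.png

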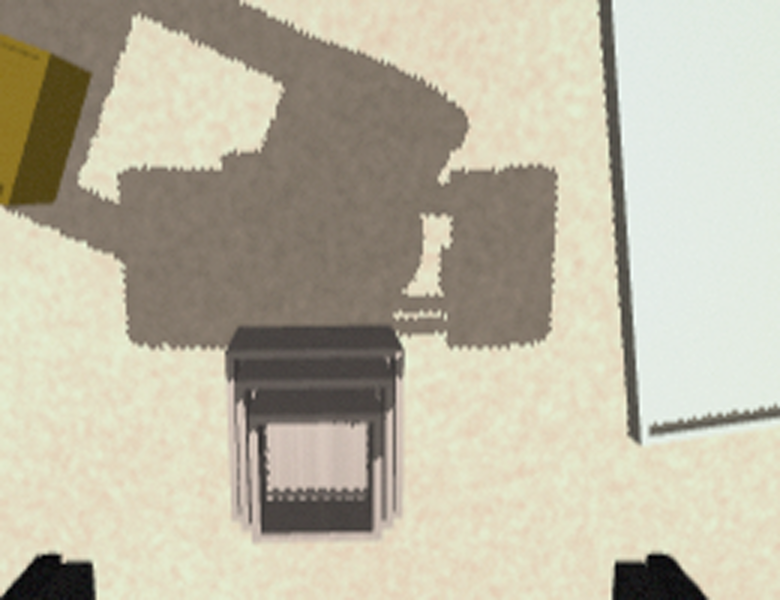

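Run:
```python
from h import *
s,Rm=state(); p=pickle.load(open("pics/w10.pkl","rb"))
for nm,l,r,y,z,h in[("small",247,384,418,.13,.022),("med",237,395,386,.1,.028),("large",227,404,351,.07,.034)]:
    A,B=[at_z("wrist",(200+x/3,90+y/3),z,p) for x in(l,r)]; d=B-A; zz=np.array([d[1],-d[0],0])/np.linalg.norm(d)
    print(nm,np.linalg.norm(d)*1000,np.degrees(np.arctan2(d[1],d[0])),(A+B)/2+h*zz)
P=at_z("wrist",(200+318/3,90+541/3),.13,p);print("small bottom edge", P, P-.022*zz)
goto((.383,-.303,.2,-27.5),step=20)
```

```text
t 39.33 pos [ 0.3942 -0.2855  0.2991] x [ 0.028 -0.023 -0.999] y [ 0.891 -0.452  0.035] z [-0.453 -0.892  0.008] q [-0.86  0.23  1.69  0.01  1.18 -0.39] w 0.08731600896191591 F [0.3 0.7 0. ]
small 44.82769362797388 -27.404854108439345 [ 0.37717408 -0.30654454  0.13      ]
med 55.93565851797551 -27.339522214782576 [ 0.37688248 -0.30768214  0.1       ]
large 67.27517314561976 -27.269284441525 [ 0.37762199 -0.30611243  0.07      ]
small bottom edge [ 0.36834176 -0.32517242  0.13      ] [ 0.37842157 -0.30561743  0.13      ]
(0.383, -0.303, 0.2, -27.5) 6 rows:
   ([17, -1, 3], [0.1, 0.1, -0.3])
   ([17, -1, 3], [0.1, 0.1, -0.3])
   ([17, -1, 3], [0.1, 0.1, -0.3])
   ([17, -1, 3], [0.1, 0.1, -0.3])
   ([17, -1, 3], [0.1, 0.1, -0.3])
   ([17, 0, 3], [0.1, 0.1, -0.3])
```

```bash
python3 -m inch '[[87,[8,-1,8],[0.3,0.2,-0.6]],[87,[10,-2,8],[0.2,0.2,-0.6]],[87,[16,-1,8],[0,0.2,-0.6]],[87,[18,0,1],[0,0,0]],[87,[18,0,0],[0,0,0]],[87,[18,0,0],[0,0,0]],[87,[15,0,0],[0,0,0]],[87,[12,0,0],[0,0,0]],[87,[0,0,0],[0,0,0]],[87,[0,0,0],[0,0,0]]]'
python3 - <<'E'
from h import *
s,Rm=state()
goto((.3775,-.3065,.108,-27.4),step=15)
E
```

```text
time: 40.58
position: [0.3784, -0.3075, 0.1715]
tool_rot: [0.605, 0.372, -0.603, 0.363]
ft_force: [-1.0, -0.5, -0.3]
grip_width: 0.0872
t 40.58 pos [ 0.3784 -0.3075  0.1715] x [-0.004  0.011 -1.   ] y [ 0.888 -0.46  -0.009] z [-0.46  -0.888 -0.008] q [-0.91  0.42  1.82  0.    0.91 -0.44] w 0.08724715544876281 F [-1.  -0.5 -0.3]
(0.3775, -0.3065, 0.108, -27.4) 5 rows:
   ([13, 0, 0], [0.0, -0.1, 0.1])
   ([13, 0, 0], [0.0, -0.1, 0.1])
   ([13, 0, 0], [0.0, -0.1, 0.1])
   ([13, 0, 0], [0.0, -0.1, 0.1])
   ([13, 0, 0], [0.0, -0.1, 0.1])
```

```bash
python3 -m inch '[[87,[13,0,0],[0,-0.1,0.2]],[87,[13,0,0],[0,-0.1,0.2]],[87,[13,0,0],[0,-0.1,0.1]],[87,[12,0,0],[0,-0.1,0.1]],[87,[8,0,0],[0,0,0]],[87,[0,0,0],[0,0,0]],[87,[0,0,0],[0,0,0]]]'
python3 - <<'E'
from h import *
s,Rm=state()
goto((.3775,-.3065,.108,-27.4),step=15)
E
```

```text
time: 41.45
position: [0.3811, -0.3106, 0.1142]
tool_rot: [0.605, 0.364, -0.603, 0.372]
ft_force: [1.0, -0.4, 0.1]
grip_width: 0.0866
t 41.45 pos [ 0.3811 -0.3106  0.1142] x [ 0.009 -0.008 -1.   ] y [ 0.888 -0.459  0.012] z [-0.459 -0.888  0.003] q [-0.91  0.52  1.87  0.    0.74 -0.44] w 0.0865903156029325 F [ 1.  -0.4  0.1]
(0.3775, -0.3065, 0.108, -27.4) 1 rows:
   ([6, -5, -2], [0.1, 0.2, -0.7])
```

Now grip and pull the small cup.

```bash
python3 -m inch '[[87,[6,-5,-2],[0,0.2,-0.7]],[87,[0,0,0],[0,0,0]],[38,[0,0,0],[0,0,0]],[38,[0,0,0],[0,0,0]],[38,[0,0,0],[0,0,0]],[38,[0,0,0],[0,0,0]],[38,[-6,0,0],[0,0,0]],[38,[-8,0,0],[0,0,0]],[38,[-10,0,0],[0,0,0]],[38,[-12,0,0],[0,0,0]],[38,[-14,0,0],[0,0,0]],[38,[-14,0,0],[0,0,0]]]' 50 && python3 -m inch '[[38,[-20,0,0],[0,0,0]],[38,[-20,0,0],[0,0,0]],[38,[-20,0,0],[0,0,0]],[38,[0,0,0],[0,0,0]],[38,[0,0,0],[0,0,0]]]'
python3 - <<'E'
from h import *
s,Rm=state()
goto((.5,-.1,.27,-40),(.5,.24,.25,-61.5),step=50)
imaging.camera("side"); 
for n in("small1_mid","medium1_mid","large1_mid"): print(n,[(np.round(d["box"]).tolist(),round(d["confidence"],2)) for d in imaging.cut_out("side",n)])
E
```

```text
time: 42.95
position: [0.3772, -0.306, 0.1762]
tool_rot: [-0.604, -0.368, 0.604, -0.367]
ft_force: [0.2, -0.5, -1.4]
grip_width: 0.0435
time: 43.58
position: [0.3774, -0.3061, 0.2426]
tool_rot: [0.604, 0.366, -0.604, 0.369]
ft_force: [0.8, 0.2, -2.3]
grip_width: 0.0434
t 43.58 pos [ 0.3774 -0.3061  0.2426] x [ 0.002 -0.004 -1.   ] y [ 0.888 -0.459  0.004] z [-0.459 -0.888  0.002] q [-0.91  0.31  1.75 -0.    1.07 -0.43] w 0.04341984674940838 F [ 0.8  0.2 -2.3]
(0.5, -0.1, 0.27, -40) 5 rows:
   ([-6, 3, -48], [2.5, 0.0, -0.0])
   ([-6, 1, -48], [2.5, 0.0, -0.0])
   ([-6, -1, -48], [2.5, 0.0, -0.0])
   ([-6, -3, -48], [2.5, 0.0, -0.0])
   ([-5, -6, -48], [2.5, 0.0, -0.0])
(0.5, 0.24, 0.25, -61.5) 7 rows:
   ([3, -31, -37], [3.1, 0.0, 0.0])
   ([3, -33, -35], [3.1, 0.0, 0.0])
   ([3, -35, -34], [3.1, 0.0, 0.0])
   ([3, -37, -32], [3.1, 0.0, 0.0])
   ([3, -38, -30], [3.1, 0.0, 0.0])
   ([3, -40, -28], [3.1, 0.0, 0.0])
   ([3, -41, -25], [3.1, 0.0, 0.0])
small1_mid []
medium1_mid [([339.0, 210.0, 26.0, 31.0], 0.69), ([244.0, 301.0, 76.0, 173.0], 0.69), ([409.0, 175.0, 35.0, 29.0], 0.24)]
large1_mid [([339.0, 225.0, 34.0, 31.0], 0.68), ([332.0, 170.0, 95.0, 72.0], 0.17)]
```

```bash
python3 -m inch '[[38,[-4,3,-48],[2.5,0,0]],[38,[-4,1,-48],[2.5,0,0]],[38,[-4,-1,-48],[2.5,0,0]],[38,[-4,-3,-48],[2.5,0,0]],[38,[-3,-6,-48],[2.5,0,0]],[38,[0,-31,-37],[3.1,0,0]],[38,[0,-33,-35],[3.1,0,0]],[38,[0,-35,-34],[3.1,0,0]],[38,[0,-37,-32],[3.1,0,0]],[38,[0,-38,-28],[3.1,0,0]],[38,[0,-38,-20],[3.1,0,0]],[38,[0,0,0],[0,0,0]]]'
python3 - <<'E'
from h import *
s,Rm=state()
goto((.5324,.3587,.24,-61.5),step=30)
E
```

```text
time: 45.28
position: [0.503, 0.1977, 0.2522]
tool_rot: [-0.679, -0.185, 0.686, -0.184]
ft_force: [-0.3, -1.0, -0.6]
grip_width: 0.0435
t 45.27 pos [0.503  0.1977 0.2522] x [-0.01 -0.   -1.  ] y [ 0.504 -0.864 -0.005] z [-0.864 -0.504  0.009] q [0.17 0.38 1.6  0.   1.17 1.21] w 0.04353117604693753 F [-0.3 -1.  -0.6]
(0.5324, 0.3587, 0.24, -61.5) 6 rows:
   ([2, -21, -18], [0.3, 0.1, 0.0])
   ([2, -21, -18], [0.3, 0.1, 0.0])
   ([2, -21, -18], [0.3, 0.1, 0.0])
   ([2, -21, -17], [0.3, 0.1, 0.0])
   ([2, -21, -17], [0.3, 0.1, 0.0])
   ([2, -21, -17], [0.3, 0.1, 0.0])
```

```bash
python3 -m inch '[[38,[0,-20,-16],[0.3,0.1,0]],[38,[0,-20,-16],[0.3,0.1,0]],[38,[0,-20,-16],[0.3,0.1,0]],[38,[0,-20,-16],[0.3,0.1,0]],[38,[0,-20,-16],[0.3,0.1,0]],[38,[0,-18,-14],[0.3,0.1,0]],[38,[0,0,0],[0,0,0]],[38,[0,0,0],[0,0,0]]]'
python3 - <<'E'
from h import *
s,Rm=state()
goto((.5324,.3587,.23,-61.5),(.5324,.3587,.054,-61.5),step=18)
imaging.camera("wrist"); p=imaging.camera_params("wrist")
print([(np.round(d["box"]).tolist(),round(d["confidence"],2)) for d in imaging.cut_out("wrist","small1_mid")], proj("wrist",[.5896,.2533,.075],p))
E
```

```text
time: 46.28
position: [0.5277, 0.3417, 0.2451]
tool_rot: [-0.681, -0.172, 0.69, -0.173]
ft_force: [0.4, -0.1, -1.1]
grip_width: 0.0435
t 46.27 pos [0.5277 0.3417 0.2451] x [-0.011 -0.005 -1.   ] y [ 0.473 -0.881 -0.001] z [-0.881 -0.473  0.012] q [ 0.4   0.51  1.39 -0.    1.25  1.48] w 0.043492407262152984 F [ 0.4 -0.1 -1.1]
(0.5324, 0.3587, 0.23, -61.5) 2 rows:
   ([7, -6, -6], [-0.1, 0.4, 0.0])
   ([8, -6, -6], [-0.1, 0.4, 0.0])
(0.5324, 0.3587, 0.054, -61.5) 10 rows:
   ([18, 0, 0], [0.0, 0.0, 0.0])
   ([18, 0, 0], [0.0, 0.0, 0.0])
   ([18, 0, 0], [0.0, 0.0, 0.0])
   ([18, 0, 0], [0.0, 0.0, 0.0])
   ([18, 0, 0], [0.0, 0.0, 0.0])
   ([18, 0, 0], [0.0, 0.0, 0.0])
   ([18, 0, 0], [0.0, 0.0, 0.0])
   ([18, 0, 0], [0.0, 0.0, 0.0])
   ([18, 0, 0], [0.0, 0.0, 0.0])
   ([18, 0, 0], [0.0, 0.0, 0.0])
[([317.0, 288.0, 97.0, 125.0], 0.48), ([568.0, 355.0, 23.0, 38.0], 0.47)] [427.16329442 211.44635042]
```

```bash
python3 -m inch '[[38,[7,-6,-6],[0,0.4,0]],[38,[10,-6,-6],[0,0.3,0]],[38,[17,-2,0],[0,0,0]],[38,[18,0,0],[0,0,0]],[38,[18,0,0],[0,0,0]],[38,[18,0,0],[0,0,0]],[38,[18,0,0],[0,0,0]],[38,[18,0,0],[0,0,0]],[38,[15,0,0],[0,0,0]],[38,[10,0,0],[0,0,0]],[38,[0,0,0],[0,0,0]],[38,[0,0,0],[0,0,0]]]'
python3 - <<'E'
from h import *
s,Rm=state()
goto((.5324,.3587,.0535,-61.5),step=10)
E
```

```text
time: 47.88
position: [0.5277, 0.3594, 0.0819]
tool_rot: [-0.683, -0.172, 0.689, -0.173]
ft_force: [0.4, 0.0, -1.4]
grip_width: 0.0433
t 47.88 pos [0.5277 0.3594 0.0819] x [-0.008 -0.003 -1.   ] y [ 0.473 -0.881 -0.001] z [-0.881 -0.473  0.008] q [0.42 0.72 1.5  0.   0.93 1.5 ] w 0.04326197588498266 F [ 0.4  0.  -1.4]
(0.5324, 0.3587, 0.0535, -61.5) 3 rows:
   ([9, 1, -1], [-0.1, 0.2, 0.0])
   ([9, 1, -1], [-0.1, 0.2, 0.0])
   ([9, 1, -1], [-0.1, 0.2, 0.0])
```

```bash
python3 -m inch '[[38,[9,1,-2],[0,0.2,0]],[38,[9,1,-2],[0,0.2,0]],[38,[7,0,0],[0,0,0]],[38,[0,0,0],[0,0,0]]]' && python3 -m inch '[[38,[2,0,0],[0,0,0]],[38,[1,0,0],[0,0,0]],[38,[0,0,0],[0,0,0]]]'
python3 - <<'E'
from h import *
s,Rm=state()
E
```

```text
time: 48.38
position: [0.5348, 0.3609, 0.0604]
tool_rot: [0.688, 0.173, -0.684, 0.171]
ft_force: [1.0, 0.5, -1.8]
grip_width: 0.0435
time: 48.75
position: [0.535, 0.3611, 0.0601]
tool_rot: [0.688, 0.173, -0.684, 0.172]
ft_force: [-1.3, -0.5, -0.3]
grip_width: 0.0436
t 48.75 pos [0.535  0.3611 0.0601] x [ 0.005  0.004 -1.   ] y [ 0.473 -0.881 -0.001] z [-0.881 -0.473 -0.007] q [0.42 0.76 1.5  0.   0.88 1.5 ] w 0.04355117166400736 F [-1.3 -0.5 -0.3]
```

```bash
python3 -m inch '[[38,[2,0,0],[0,0,0]],[38,[0,0,0],[0,0,0]]]' && python3 -m inch '[[70,[0,0,0],[0,0,0]],[70,[0,0,0],[0,0,0]],[70,[0,0,0],[0,0,0]],[70,[-20,0,0],[0,0,0]],[70,[-40,0,0],[0,0,0]],[70,[-50,0,0],[0,0,0]],[70,[-50,0,0],[0,0,0]],[70,[0,0,35],[0,0,0]],[70,[0,0,35],[0,0,0]],[70,[0,0,0],[0,0,0]]]'
python3 - <<'E'
from h import *
s,Rm=state(); im=shot("wrist","w11"); pickle.dump(imaging.camera_params("wrist"),open("pics/w11.pkl","wb"))
E
```

```text
time: 49.0
position: [0.5352, 0.3613, 0.0602]
tool_rot: [0.688, 0.173, -0.683, 0.172]
ft_force: [-0.3, -0.7, -1.0]
grip_width: 0.0433
time: 50.25
position: [0.4739, 0.3278, 0.2321]
tool_rot: [0.692, 0.174, -0.679, 0.171]
ft_force: [0.7, 0.1, 0.3]
grip_width: 0.0697
t 50.25 pos [0.4739 0.3278 0.2321] x [ 0.017  0.009 -1.   ] y [ 0.473 -0.881 -0.   ] z [-0.881 -0.473 -0.019] q [0.41 0.44 1.56 0.   1.12 1.49] w 0.06972430195440818 F [0.7 0.1 0.3]
```

View pics/w11.png

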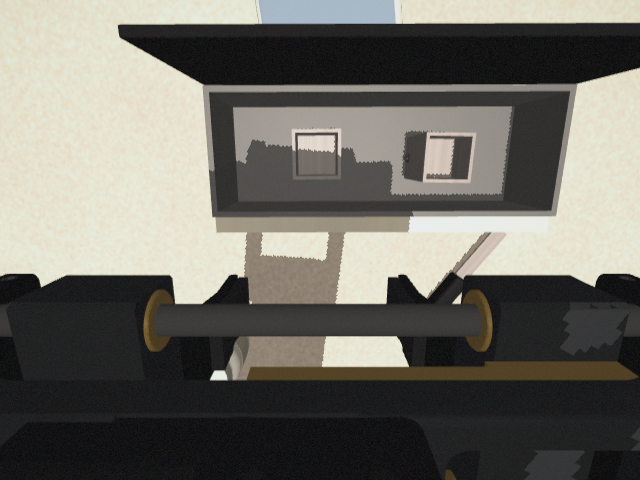

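Run:
```python
from h import *
goto((.45,.0,.25,-45),(.38,-.30,.20,-27.4),step=50)
```

```text
(0.45, 0.0, 0.25, -45) 7 rows:
   ([-3, 40, 25], [-2.4, -0.2, -0.0])
   ([-3, 39, 27], [-2.4, -0.2, -0.0])
   ([-3, 37, 29], [-2.4, -0.2, -0.0])
   ([-3, 36, 30], [-2.4, -0.2, -0.0])
   ([-3, 35, 32], [-2.4, -0.2, -0.0])
   ([-3, 33, 33], [-2.4, -0.2, -0.0])
   ([-3, 32, 34], [-2.4, -0.2, -0.0])
(0.38, -0.3, 0.2, -27.4) 7 rows:
   ([7, 23, 37], [-2.5, 0.0, 0.0])
   ([7, 22, 38], [-2.5, 0.0, 0.0])
   ([7, 20, 39], [-2.5, 0.0, 0.0])
   ([7, 18, 40], [-2.5, 0.0, 0.0])
   ([7, 16, 41], [-2.5, 0.0, 0.0])
   ([7, 15, 42], [-2.5, 0.0, 0.0])
   ([7, 13, 42], [-2.5, 0.0, 0.0])
```

```bash
python3 -m inch '[[87,[-3,40,25],[-2.4,0,0]],[87,[-3,39,27],[-2.4,0,0]],[87,[-3,37,29],[-2.4,0,0]],[87,[-3,36,30],[-2.4,0,0]],[87,[0,35,32],[-2.4,0,0]],[87,[0,33,33],[-2.4,0,0]],[87,[0,32,34],[-2.4,0,0]],[87,[0,23,37],[-2.5,0,0]],[87,[0,22,38],[-2.5,0,0]],[87,[0,20,39],[-2.5,0,0]],[87,[0,18,40],[-2.5,0,0]],[87,[0,10,30],[-2.5,0,0]]]' && python3 -m inch '[[87,[0,0,0],[0,0,0]],[87,[0,0,0],[0,0,0]]]'
python3 - <<'E'
from h import *
s,Rm=state()
goto((.3772,-.3072,.2,-27.4),(.3772,-.3072,.12,-27.4),step=20)
E
```

```text
time: 51.8
position: [0.4292, -0.2217, 0.2452]
tool_rot: [0.634, 0.338, -0.598, 0.355]
ft_force: [-0.1, 0.5, -0.2]
grip_width: 0.0871
time: 52.05
position: [0.4309, -0.2252, 0.246]
tool_rot: [0.635, 0.336, -0.599, 0.355]
ft_force: [-0.3, -0.0, 0.2]
grip_width: 0.0874
t 52.05 pos [ 0.4309 -0.2252  0.246 ] x [ 0.058  0.002 -0.998] y [ 0.851 -0.523  0.049] z [-0.522 -0.852 -0.032] q [-0.74  0.29  1.78  0.05  1.03 -0.21] w 0.08741474275692607 F [-0.3 -0.   0.2]
(0.3772, -0.3072, 0.2, -27.4) 6 rows:
   ([7, -1, 17], [-0.7, -0.3, -0.5])
   ([7, -1, 17], [-0.7, -0.3, -0.5])
   ([7, -1, 16], [-0.7, -0.3, -0.5])
   ([7, -1, 16], [-0.7, -0.3, -0.5])
   ([7, -1, 16], [-0.7, -0.3, -0.5])
   ([8, -2, 16], [-0.7, -0.3, -0.5])
(0.3772, -0.3072, 0.12, -27.4) 5 rows:
   ([16, 0, 0], [0.0, 0.0, 0.0])
   ([16, 0, 0], [0.0, 0.0, 0.0])
   ([16, 0, 0], [0.0, 0.0, 0.0])
   ([16, 0, 0], [0.0, 0.0, 0.0])
   ([16, 0, 0], [0.0, 0.0, 0.0])
```

```bash
python3 -m inch '[[87,[7,-1,17],[-0.7,-0.3,-0.5]],[87,[7,-1,17],[-0.7,-0.3,-0.5]],[87,[7,-1,16],[-0.7,-0.3,-0.5]],[87,[7,-1,16],[-0.7,-0.3,-0.5]],[87,[7,-1,16],[-0.7,-0.3,-0.5]],[87,[8,-2,16],[-0.7,-0.3,-0.5]],[87,[16,0,0],[0,0,0]],[87,[16,0,0],[0,0,0]],[87,[16,0,0],[0,0,0]],[87,[10,0,0],[0,0,0]],[87,[0,0,0],[0,0,0]],[87,[0,0,0],[0,0,0]]]'
python3 - <<'E'
from h import *
s,Rm=state()
goto((.3772,-.3072,.078,-27.4),step=14)
imaging.camera("wrist"); p=imaging.camera_params("wrist")
for n in("medium1_mid","large1_mid"):
  for d in imaging.cut_out("wrist",n):
    c,_=cv2.findContours(d["pixels"].astype(np.uint8),0,2); c=max(c,key=cv2.contourArea); print(n,round(d["confidence"],2),np.round(d["box"]))
print(proj("wrist",[.3772,-.3072,.1],p))
E
```

```text
time: 53.55
position: [0.377, -0.3107, 0.1391]
tool_rot: [-0.601, -0.371, 0.604, -0.37]
ft_force: [0.3, 0.2, 1.1]
grip_width: 0.0871
t 53.55 pos [ 0.377  -0.3107  0.1391] x [-0.004 -0.001 -1.   ] y [ 0.892 -0.451 -0.003] z [-0.451 -0.892  0.003] q [-0.92  0.48  1.85 -0.01  0.82 -0.44] w 0.08709798930746757 F [0.3 0.2 1.1]
(0.3772, -0.3072, 0.078, -27.4) 5 rows:
   ([12, 0, -1], [0.1, 0.0, 0.0])
   ([12, 0, -1], [0.1, 0.0, 0.0])
   ([12, 0, -1], [0.1, 0.0, 0.0])
   ([12, 0, -1], [0.1, 0.0, 0.0])
   ([12, 0, -1], [0.1, 0.0, 0.0])
[314.30049847 264.02547908]
```

```bash
python3 -m inch '[[87,[12,0,-1],[0.2,0,0]],[87,[12,0,-1],[0.2,0,0]],[87,[12,0,-1],[0,0,0]],[87,[10,0,0],[0,0,0]],[87,[8,0,0],[0,0,0]],[87,[0,0,0],[0,0,0]],[87,[0,0,0],[0,0,0]]]'
python3 - <<'E'
from h import *
s,Rm=state()
goto((.3772,-.3072,.078,-27.4),step=14)
E
```

```text
time: 54.58
position: [0.3785, -0.3077, 0.0813]
tool_rot: [-0.602, -0.369, 0.605, -0.368]
ft_force: [0.2, -0.5, 0.2]
grip_width: 0.087
t 54.58 pos [ 0.3785 -0.3077  0.0813] x [-0.004 -0.002 -1.   ] y [ 0.889 -0.457 -0.003] z [-0.457 -0.889  0.003] q [-0.91  0.58  1.89 -0.01  0.67 -0.43] w 0.08697899074128912 F [ 0.2 -0.5  0.2]
(0.3772, -0.3072, 0.078, -27.4) 1 rows:
   ([3, -1, 0], [0.2, 0.2, 0.2])
```

```bash
python3 -m inch '[[87,[3,-1,0],[0.2,0.2,0.2]],[50,[0,0,0],[0,0,0]],[50,[0,0,0],[0,0,0]],[50,[0,0,0],[0,0,0]],[50,[0,0,0],[0,0,0]],[50,[-6,0,0],[0,0,0]],[50,[-8,0,0],[0,0,0]],[50,[-10,0,0],[0,0,0]],[50,[-12,0,0],[0,0,0]],[50,[-14,0,0],[0,0,0]],[50,[-14,0,0],[0,0,0]],[50,[0,0,0],[0,0,0]]]' 60
python3 - <<'E'
from h import *
s,Rm=state()
t=np.array([.5945,-.2564]);w=np.array([.326,.946]); q=t-.09*w
goto((*q,.15,-19),step=22)
E
```

```text
time: 56.08
position: [0.3776, -0.3073, 0.1483]
tool_rot: [0.605, 0.366, -0.604, 0.368]
ft_force: [0.1, -0.7, -2.8]
grip_width: 0.0559
t 56.08 pos [ 0.3776 -0.3073  0.1483] x [ 0.002 -0.002 -1.   ] y [ 0.888 -0.46   0.003] z [-0.46  -0.888  0.001] q [-0.91  0.46  1.85  0.    0.83 -0.44] w 0.05590888667482039 F [ 0.1 -0.7 -2.8]
(np.float64(0.56516), np.float64(-0.34154), 0.15, -19) 9 rows:
   ([0, 20, -6], [-0.9, 0.0, -0.0])
   ([0, 20, -6], [-0.9, 0.0, -0.0])
   ([0, 20, -6], [-0.9, 0.0, -0.0])
   ([0, 21, -5], [-0.9, 0.0, -0.0])
   ([0, 21, -5], [-0.9, 0.0, -0.0])
   ([0, 21, -5], [-0.9, 0.0, -0.0])
   ([0, 21, -4], [-0.9, 0.0, -0.0])
   ([0, 21, -4], [-0.9, 0.0, -0.0])
   ([0, 21, -4], [-0.9, 0.0, -0.0])
```

```bash
python3 -m inch '[[50,[-3,20,-6],[-0.9,0,0]],[50,[-3,20,-6],[-0.9,0,0]],[50,[0,20,-6],[-0.9,0,0]],[50,[0,20,-5],[-0.9,0,0]],[50,[0,20,-5],[-0.9,0,0]],[50,[0,20,-5],[-0.9,0,0]],[50,[0,20,-4],[-0.9,0,0]],[50,[0,20,-4],[-0.9,0,0]],[50,[0,20,-4],[-0.9,0,0]],[50,[0,0,0],[0,0,0]],[50,[0,0,0],[0,0,0]]]'
python3 - <<'E'
from h import *
s,Rm=state()
goto((.565,-.3415,.052,-19),step=14)
E
```

```text
time: 57.45
position: [0.5611, -0.3353, 0.1509]
tool_rot: [-0.575, -0.413, 0.577, -0.407]
ft_force: [0.3, -0.1, -2.4]
grip_width: 0.0552
t 57.45 pos [ 0.5611 -0.3353  0.1509] x [-0.007  0.006 -1.   ] y [ 0.945 -0.327 -0.009] z [-0.327 -0.945 -0.003] q [-0.71  0.65  1.41 -0.    1.09 -0.38] w 0.05521019547848906 F [ 0.3 -0.1 -2.4]
(0.565, -0.3415, 0.052, -19) 8 rows:
   ([12, 1, 1], [-0.0, -0.0, 0.1])
   ([12, 1, 1], [-0.0, -0.0, 0.1])
   ([12, 1, 1], [-0.0, -0.0, 0.1])
   ([12, 1, 1], [-0.0, -0.0, 0.1])
   ([12, 1, 1], [-0.0, -0.0, 0.1])
   ([12, 1, 1], [-0.0, -0.0, 0.1])
   ([12, 1, 1], [-0.0, -0.0, 0.1])
   ([12, 1, 1], [-0.0, -0.0, 0.1])
```

```bash
python3 -m inch '[[50,[12,2,2],[0,0,0.1]],[50,[12,2,2],[0,0,0.1]],[50,[12,2,2],[0,0,0.1]],[50,[12,1,1],[0,0,0.1]],[50,[12,0,0],[0,0,0.1]],[50,[12,0,0],[0,0,0]],[50,[10,0,0],[0,0,0]],[50,[5,0,0],[0,0,0]],[50,[0,0,0],[0,0,0]],[50,[0,0,0],[0,0,0]]]'
python3 - <<'E'
from h import *
s,Rm=state()
goto((.565,-.3415,.052,-19),step=14)
E
```

```text
time: 58.7
position: [0.5627, -0.3437, 0.0564]
tool_rot: [0.577, 0.412, -0.576, 0.408]
ft_force: [-0.1, 0.1, -2.7]
grip_width: 0.0553
t 58.7 pos [ 0.5627 -0.3437  0.0564] x [-0.001  0.005 -1.   ] y [ 0.944 -0.329 -0.003] z [-0.329 -0.944 -0.004] q [-0.72  0.78  1.46  0.    0.91 -0.39] w 0.05527872361566857 F [-0.1  0.1 -2.7]
(0.565, -0.3415, 0.052, -19) 1 rows:
   ([4, 1, -3], [-0.2, -0.3, 0.2])
```

```bash
python3 -m inch '[[50,[3,1,0],[0,-0.2,0.2]],[50,[1,0,0],[0,0,0]],[50,[0,0,0],[0,0,0]],[80,[0,0,0],[0,0,0]],[80,[0,0,0],[0,0,0]],[80,[0,0,0],[0,0,0]],[80,[-20,0,0],[0,0,0]],[80,[-40,0,0],[0,0,0]],[80,[-50,0,0],[0,0,0]],[80,[-50,0,0],[0,0,0]],[80,[-30,0,0],[0,0,0]],[80,[0,0,0],[0,0,0]]]'
python3 - <<'E'
from h import *
s,Rm=state()
goto((.495,-.04,.25,-37),step=45)
E
```

```text
time: 60.2
position: [0.5654, -0.3457, 0.259]
tool_rot: [0.578, 0.405, -0.575, 0.414]
ft_force: [-0.2, 0.7, -0.4]
grip_width: 0.0799
t 60.2 pos [ 0.5654 -0.3457  0.259 ] x [ 0.011 -0.009 -1.   ] y [ 0.944 -0.328  0.013] z [-0.329 -0.944  0.004] q [-0.72  0.54  1.3   0.    1.29 -0.38] w 0.0798592870235332 F [-0.2  0.7 -0.4]
(0.495, -0.04, 0.25, -37) 7 rows:
   ([1, -24, -38], [2.5, 0.0, -0.1])
   ([1, -26, -37], [2.5, 0.0, -0.1])
   ([1, -27, -36], [2.5, 0.0, -0.1])
   ([1, -29, -34], [2.5, 0.0, -0.1])
   ([1, -30, -33], [2.5, 0.0, -0.1])
   ([1, -32, -32], [2.5, 0.0, -0.1])
   ([1, -33, -30], [2.5, 0.0, -0.1])
```

```bash
python3 -m inch '[[87,[1,-24,-38],[2.5,0,-0.1]],[87,[1,-26,-37],[2.5,0,-0.1]],[87,[1,-27,-36],[2.5,0,-0.1]],[87,[1,-29,-34],[2.5,0,-0.1]],[87,[1,-30,-33],[2.5,0,-0.1]],[87,[1,-32,-32],[2.5,0,-0.1]],[87,[0,-25,-22],[2,0,-0.1]],[87,[0,0,0],[0,0,0]],[87,[0,0,0],[0,0,0]]]'
python3 - <<'E'
from h import *
s,Rm=state(); p=imaging.camera_params("wrist"); im=shot("wrist","w12"); pickle.dump(p,open("pics/w12.pkl","wb"))
print(proj("wrist",[.496,-.04,.1],p))
c=cv2.resize(im[90:290,200:460,::-1],None,fx=3,fy=3,interpolation=cv2.INTER_CUBIC); cv2.imwrite("pics/w12c.png",c)
E
```

```text
time: 61.32
position: [0.4887, -0.0409, 0.2455]
tool_rot: [-0.63, -0.318, 0.635, -0.315]
ft_force: [-0.1, -0.2, -1.0]
grip_width: 0.087
t 61.33 pos [ 0.4887 -0.0409  0.2455] x [-0.009  0.001 -1.   ] y [ 0.8   -0.599 -0.008] z [-0.599 -0.8    0.005] q [-0.31  0.32  1.73 -0.    1.1   0.33] w 0.08702832047233194 F [-0.1 -0.2 -1. ]
[323.81941922 225.34411354]
```

View pics/w12c.png

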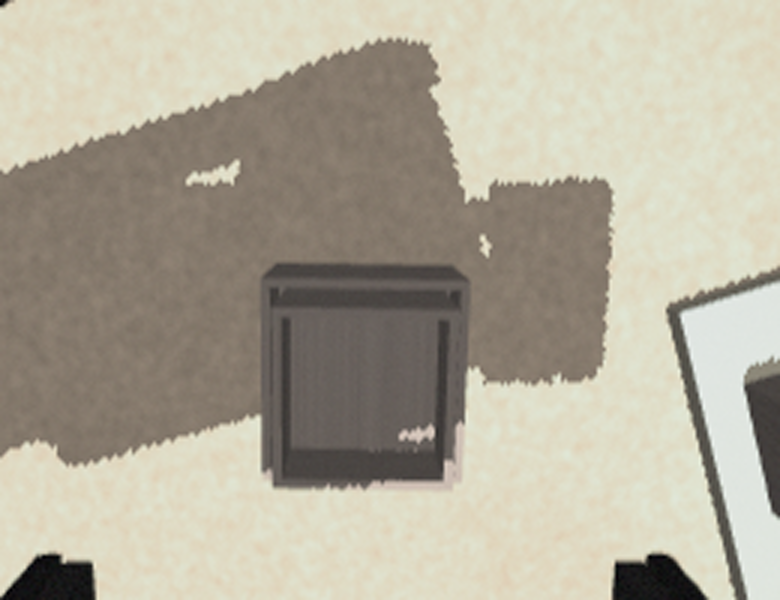

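Run:
```python
from h import *
s,Rm=state(); p=pickle.load(open("pics/w12.pkl","rb"))
for nm,l,r,y,z,h in[("med",271,461,308,.1,.028),("large",261,470,281,.07,.034)]:
    A,B=[at_z("wrist",(200+x/3,90+y/3),z,p) for x in(l,r)]; d=B-A; zz=np.array([d[1],-d[0],0])/np.linalg.norm(d)
    print(nm,np.linalg.norm(d)*1000,np.degrees(np.arctan2(d[1],d[0])),(A+B)/2+h*zz)
P=at_z("wrist",(200+365/3,90+488/3),.1,p);print("bottom edge -> c", P-.028*zz)
c=(A+B)/2+.034*zz
goto((c[0],c[1],.15,-37),(c[0],c[1],.078,-37),step=14)
```

```text
t 61.38 pos [ 0.4886 -0.041   0.2454] x [-0.01   0.001 -1.   ] y [ 0.8   -0.6   -0.009] z [-0.6   -0.8    0.005] q [-0.31  0.32  1.73 -0.    1.1   0.33] w 0.08675003569859711 F [ 0.8 -0.2  0.4]
med 56.20409963328563 -36.779882560880026 [ 0.49555108 -0.0376788   0.1       ]
large 67.41803026587097 -36.792182513491554 [ 0.49506065 -0.03824127  0.07      ]
bottom edge -> c [ 0.49573514 -0.03718949  0.1       ]
(np.float64(0.49506064898189034), np.float64(-0.03824126668588233), 0.15, -37) 7 rows:
   ([14, 1, -1], [0.0, 0.0, 0.1])
   ([14, 1, -1], [0.0, 0.0, 0.1])
   ([14, 1, -1], [0.0, 0.0, 0.1])
   ([14, 1, -1], [0.0, 0.0, 0.1])
   ([14, 1, -1], [0.0, 0.0, 0.1])
   ([14, 1, -1], [0.0, 0.0, 0.1])
   ([14, 1, -1], [0.0, 0.0, 0.1])
(np.float64(0.49506064898189034), np.float64(-0.03824126668588233), 0.078, -37) 6 rows:
   ([12, 0, 0], [0.0, 0.0, 0.0])
   ([12, 0, 0], [0.0, 0.0, 0.0])
   ([12, 0, 0], [0.0, 0.0, 0.0])
   ([12, 0, 0], [0.0, 0.0, 0.0])
   ([12, 0, 0], [0.0, 0.0, 0.0])
   ([12, 0, 0], [0.0, 0.0, 0.0])
```

```bash
python3 -m inch '[[87,[14,1,-2],[0,0,0.2]],[87,[14,1,-2],[0,0,0.2]],[87,[14,1,-2],[0,0,0.1]],[87,[14,1,-1],[0,0,0.1]],[87,[14,0,0],[0,0,0]],[87,[14,0,0],[0,0,0]],[87,[14,0,0],[0,0,0]],[87,[14,0,0],[0,0,0]],[87,[14,0,0],[0,0,0]],[87,[12,0,0],[0,0,0]],[87,[8,0,0],[0,0,0]],[87,[0,0,0],[0,0,0]]]'
python3 - <<'E'
from h import *
s,Rm=state()
goto((.4955,-.038,.078,-36.8),step=14)
E
```

```text
time: 62.88
position: [0.5, -0.0471, 0.0914]
tool_rot: [-0.633, -0.311, 0.634, -0.316]
ft_force: [0.6, -0.2, -0.1]
grip_width: 0.0869
t 62.88 pos [ 0.5    -0.0471  0.0914] x [ 0.002 -0.008 -1.   ] y [ 0.795 -0.607  0.006] z [-0.607 -0.795  0.005] q [-0.31  0.57  1.86 -0.01  0.71  0.35] w 0.08692522308151877 F [ 0.6 -0.2 -0.1]
(0.4955, -0.038, 0.078, -36.8) 2 rows:
   ([7, -5, -2], [-0.3, 0.1, -0.2])
   ([7, -5, -2], [-0.3, 0.1, -0.2])
```

```bash
python3 -m inch '[[87,[0,-5,-2],[-0.2,0.1,-0.2]],[87,[2,-4,-2],[-0.2,0,-0.2]],[87,[6,0,0],[0,0,0]],[87,[5,0,0],[0,0,0]],[87,[0,0,0],[0,0,0]]]'
python3 - <<'E'
from h import *
s,Rm=state()
goto((.4955,-.038,.078,-36.8),step=14)
E
```

```text
time: 63.5
position: [0.4958, -0.0379, 0.0786]
tool_rot: [-0.632, -0.315, 0.633, -0.317]
ft_force: [-0.9, 0.6, 0.2]
grip_width: 0.0867
t 63.5 pos [ 0.4958 -0.0379  0.0786] x [ 0.    -0.003 -1.   ] y [ 0.799 -0.601  0.002] z [-0.601 -0.799  0.002] q [-0.3   0.59  1.87 -0.    0.67  0.35] w 0.08674068962360251 F [-0.9  0.6  0.2]
(0.4955, -0.038, 0.078, -36.8) 1 rows:
   ([1, 0, 0], [-0.1, 0.1, -0.1])
```

```bash
python3 -m inch '[[50,[0,0,0],[0,0,0]],[50,[0,0,0],[0,0,0]],[50,[0,0,0],[0,0,0]],[50,[0,0,0],[0,0,0]],[50,[-6,0,0],[0,0,0]],[50,[-8,0,0],[0,0,0]],[50,[-10,0,0],[0,0,0]],[50,[-12,0,0],[0,0,0]],[50,[-14,0,0],[0,0,0]],[50,[-14,0,0],[0,0,0]],[50,[-20,0,0],[0,0,0]],[50,[0,0,0],[0,0,0]]]' 60
python3 - <<'E'
from h import *
s,Rm=state()
goto((.5945,-.2564,.16,-19),step=22)
E
```

```text
time: 65.0
position: [0.4953, -0.0376, 0.1692]
tool_rot: [-0.633, -0.315, 0.633, -0.317]
ft_force: [1.1, 0.5, -3.5]
grip_width: 0.0558
t 65.0 pos [ 0.4953 -0.0376  0.1692] x [ 0.001 -0.003 -1.   ] y [ 0.799 -0.601  0.002] z [-0.601 -0.799  0.002] q [-0.3   0.44  1.81 -0.    0.9   0.35] w 0.055783244808886585 F [ 1.1  0.5 -3.5]
(0.5945, -0.2564, 0.16, -19) 11 rows:
   ([1, 19, 10], [-1.6, 0.0, -0.0])
   ([1, 19, 11], [-1.6, 0.0, -0.0])
   ([1, 19, 12], [-1.6, 0.0, -0.0])
   ([1, 18, 12], [-1.6, 0.0, -0.0])
   ([1, 18, 13], [-1.6, 0.0, -0.0])
   ([1, 17, 13], [-1.6, 0.0, -0.0])
   ([1, 17, 14], [-1.6, 0.0, -0.0])
   ([1, 17, 14], [-1.6, 0.0, -0.0])
   ([1, 16, 15], [-1.6, 0.0, -0.0])
   ([1, 16, 15], [-1.6, 0.0, -0.0])
   ([1, 15, 15], [-1.6, 0.0, -0.0])
```

```bash
python3 -m inch '[[50,[0,19,10],[-1.6,0,0]],[50,[0,19,11],[-1.6,0,0]],[50,[0,19,12],[-1.6,0,0]],[50,[0,18,12],[-1.6,0,0]],[50,[0,18,13],[-1.6,0,0]],[50,[0,17,13],[-1.6,0,0]],[50,[0,17,14],[-1.6,0,0]],[50,[0,17,14],[-1.6,0,0]],[50,[0,16,15],[-1.6,0,0]],[50,[0,12,12],[-1.6,0,0]],[50,[0,8,8],[-1.6,0,0]],[50,[0,0,0],[0,0,0]]]' && python3 -m inch '[[50,[0,0,0],[0,0,0]]]'
python3 - <<'E'
from h import *
s,Rm=state()
goto((.5945,-.2564,.15,-19),(.5945,-.2564,.052,-19),step=14)
E
```

```text
time: 66.5
position: [0.5827, -0.2461, 0.1616]
tool_rot: [-0.572, -0.416, 0.578, -0.407]
ft_force: [0.1, 0.5, -3.0]
grip_width: 0.0556
time: 66.62
position: [0.5819, -0.2453, 0.1609]
tool_rot: [-0.572, -0.417, 0.578, -0.406]
ft_force: [-0.2, -0.4, -3.8]
grip_width: 0.0558
t 66.62 pos [ 0.5819 -0.2453  0.1609] x [-0.016  0.007 -1.   ] y [ 0.947 -0.322 -0.017] z [-0.322 -0.947 -0.002] q [-0.57  0.61  1.46 -0.    1.09 -0.24] w 0.0557686037905634 F [-0.2 -0.4 -3.8]
(0.5945, -0.2564, 0.15, -19) 2 rows:
   ([5, 8, 3], [0.1, -0.0, 0.5])
   ([5, 8, 3], [0.1, -0.0, 0.5])
(0.5945, -0.2564, 0.052, -19) 7 rows:
   ([14, 0, 0], [0.0, 0.0, 0.0])
   ([14, 0, 0], [0.0, 0.0, 0.0])
   ([14, 0, 0], [0.0, 0.0, 0.0])
   ([14, 0, 0], [0.0, 0.0, 0.0])
   ([14, 0, 0], [0.0, 0.0, 0.0])
   ([14, 0, 0], [0.0, 0.0, 0.0])
   ([14, 0, 0], [0.0, 0.0, 0.0])
```

```bash
python3 -m inch '[[50,[3,8,3],[0,0,0.5]],[50,[5,8,3],[0,0,0.4]],[50,[13,0,0],[0,0,0]],[50,[13,0,0],[0,0,0]],[50,[13,0,0],[0,0,0]],[50,[13,0,0],[0,0,0]],[50,[13,0,0],[0,0,0]],[50,[12,0,0],[0,0,0]],[50,[8,0,0],[0,0,0]],[50,[0,0,0],[0,0,0]],[50,[0,0,0],[0,0,0]]]'
python3 - <<'E'
from h import *
s,Rm=state()
goto((.5945,-.2564,.052,-19),step=14)
E
```

```text
time: 68.0
position: [0.5947, -0.2545, 0.0595]
tool_rot: [-0.575, -0.414, 0.575, -0.41]
ft_force: [0.3, -0.6, -3.4]
grip_width: 0.0555
t 68.0 pos [ 0.5947 -0.2545  0.0595] x [-0.003  0.004 -1.   ] y [ 0.947 -0.321 -0.004] z [-0.321 -0.947 -0.003] q [-0.58  0.76  1.49  0.    0.9  -0.25] w 0.05550146334932967 F [ 0.3 -0.6 -3.4]
(0.5945, -0.2564, 0.052, -19) 1 rows:
   ([8, 0, 2], [0.3, -0.2, 0.2])
```

```bash
python3 -m inch '[[50,[5,0,1],[0,-0.2,0.2]],[50,[2,0,0],[0,0,0]],[50,[1,0,0],[0,0,0]],[80,[0,0,0],[0,0,0]],[80,[0,0,0],[0,0,0]],[80,[0,0,0],[0,0,0]],[80,[-20,0,0],[0,0,0]],[80,[-40,0,0],[0,0,0]],[80,[-50,0,0],[0,0,0]],[80,[-50,0,0],[0,0,0]],[80,[-50,0,0],[0,0,0]],[80,[-20,0,0],[0,0,0]]]'
python3 - <<'E'
from h import *
s,Rm=state()
th=np.radians(28.5);u=np.array([np.cos(th),np.sin(th)]); h=np.array([.6155,.335]); q=h+u*.07
goto((*q,.31,-61.5),step=50)
shot("scene","c20"); shot("side","s20"); shot("wrist","w20")
a=cv2.resize(cv2.imread("pics/c20.png")[140:370,90:520],(400,214));b=cv2.imread("pics/s20.png")[110:410,180:480]; w=cv2.resize(cv2.imread("pics/w20.png"),(400,300))
L=np.vstack([a,w,np.zeros((86,400,3),np.uint8)]); cv2.imwrite("pics/m20.png",np.hstack([L,cv2.resize(b,(400,400)).copy() if 0 else cv2.copyMakeBorder(cv2.resize(b,(400,400)),0,200,0,0,0)]))
E
```

```text
time: 69.5
position: [0.5954, -0.2557, 0.2978]
tool_rot: [0.576, 0.408, -0.574, 0.416]
ft_force: [0.3, 0.4, -1.4]
grip_width: 0.0801
t 69.5 pos [ 0.5954 -0.2557  0.2978] x [ 0.008 -0.007 -1.   ] y [ 0.947 -0.321  0.01 ] z [-0.321 -0.947  0.004] q [-0.58  0.49  1.29 -0.    1.36 -0.25] w 0.08014637287774452 F [ 0.3  0.4 -1.4]
(np.float64(0.6770171978863376), np.float64(0.3684011132181726), 0.31, -61.5) 13 rows:
   ([-1, -9, -47], [3.3, -0.0, -0.0])
   ([-1, -12, -47], [3.3, -0.0, -0.0])
   ([-1, -15, -46], [3.3, -0.0, -0.0])
   ([-1, -17, -45], [3.3, -0.0, -0.0])
   ([-1, -20, -44], [3.3, -0.0, -0.0])
   ([-1, -23, -43], [3.3, -0.0, -0.0])
   ([-1, -25, -41], [3.3, -0.0, -0.0])
   ([-1, -27, -40], [3.3, -0.0, -0.0])
   ([-1, -30, -38], [3.3, -0.0, -0.0])
   ([-1, -32, -37], [3.3, -0.0, -0.0])
   ([-1, -34, -35], [3.3, -0.0, -0.0])
   ([-1, -36, -33], [3.3, -0.0, -0.0])
   ([-1, -37, -31], [3.3, -0.0, -0.0])
```

View pics/m20.png

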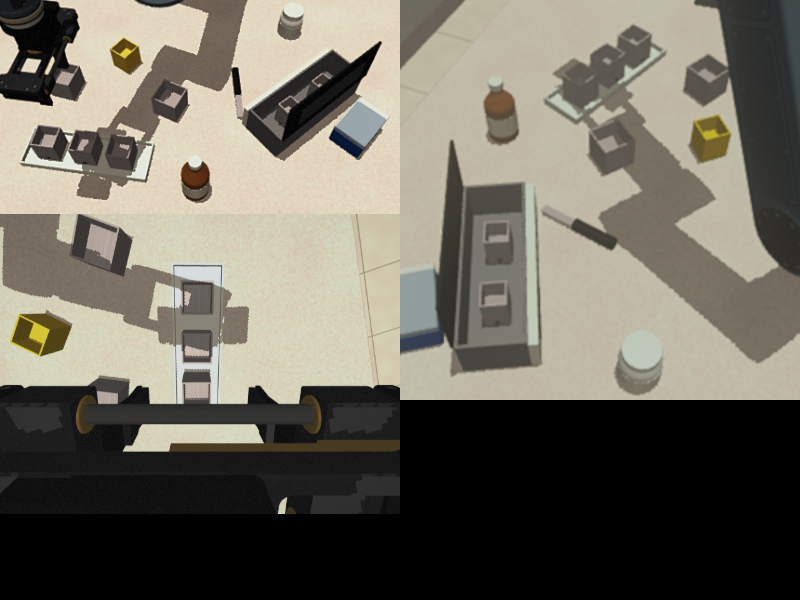

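```bash
python3 -m inch '[[0,[-5,-9,-47],[3.3,0,0]],[0,[-5,-12,-47],[3.3,0,0]],[0,[-1,-15,-46],[3.3,0,0]],[0,[-1,-17,-45],[3.3,0,0]],[0,[-1,-20,-44],[3.3,0,0]],[0,[-1,-23,-43],[3.3,0,0]],[0,[-1,-25,-41],[3.3,0,0]],[0,[-1,-27,-40],[3.3,0,0]],[0,[-1,-30,-38],[3.3,0,0]],[0,[-1,-32,-37],[3.3,0,0]],[0,[-1,-30,-30],[3.3,0,0]],[0,[0,0,0],[0,0,0]]]' 40
python3 - <<'E'
from h import *
s,Rm=state()
th=np.radians(28.5);u=np.array([np.cos(th),np.sin(th)]); h=np.array([.6155,.335]); q=h+u*.07
goto((*q,.31,-61.5),(*q,.19,-61.5),step=30)
E
```

```text
time: 71.15
position: [0.6581, 0.2813, 0.2875]
tool_rot: [-0.664, -0.207, 0.69, -0.201]
ft_force: [0.2, -0.2, 0.4]
grip_width: 0.0002
t 71.15 pos [0.6581 0.2813 0.2875] x [-0.039 -0.002 -0.999] y [ 0.552 -0.834 -0.019] z [-0.833 -0.552  0.033] q [0.25 0.62 1.07 0.01 1.49 1.23] w 0.0002206708696267804 F [ 0.2 -0.2  0.4]
(np.float64(0.6770171978863376), np.float64(0.3684011132181726), 0.31, -61.5) 4 rows:
   ([-6, -16, -16], [1.2, 0.5, 0.3])
   ([-6, -16, -15], [1.2, 0.5, 0.3])
   ([-6, -16, -15], [1.2, 0.5, 0.3])
   ([-6, -17, -15], [1.2, 0.5, 0.3])
(np.float64(0.6770171978863376), np.float64(0.3684011132181726), 0.19, -61.5) 4 rows:
   ([30, 0, 0], [0.0, 0.0, 0.0])
   ([30, 0, 0], [0.0, 0.0, 0.0])
   ([30, 0, 0], [0.0, 0.0, 0.0])
   ([30, 0, 0], [0.0, 0.0, 0.0])
```

```bash
python3 -m inch '[[0,[0,-16,-16],[1.2,0.6,0.3]],[0,[0,-16,-16],[1.2,0.6,0.3]],[0,[0,-16,-16],[1.2,0.5,0.3]],[0,[0,-16,-15],[1.2,0.5,0.3]],[0,[0,0,0],[0,0,0]],[0,[0,0,0],[0,0,0]]]'
python3 - <<'E'
from h import *
s,Rm=state()
th=np.radians(28.5);u=np.array([np.cos(th),np.sin(th)]); h=np.array([.6155,.335]); q=h+u*.07
print("rel",(s["position"][:2]-h)@u)
goto((*q,.19,-61.5),step=20)
E
```

```text
time: 71.9
position: [0.6748, 0.3622, 0.2755]
tool_rot: [-0.68, -0.17, 0.691, -0.176]
ft_force: [-0.2, 0.1, -0.1]
grip_width: 0.0003
t 71.9 pos [0.6748 0.3622 0.2755] x [-0.014 -0.012 -1.   ] y [ 0.475 -0.88   0.004] z [-0.88  -0.475  0.018] q [ 0.35  0.7   0.94 -0.01  1.52  1.43] w 0.00030596316252171334 F [-0.2  0.1 -0.1]
rel 0.06506909129220548
(np.float64(0.6770171978863376), np.float64(0.3684011132181726), 0.19, -61.5) 5 rows:
   ([17, -1, -1], [-0.0, 0.2, -0.0])
   ([17, -1, -1], [-0.0, 0.2, -0.0])
   ([17, -1, -1], [-0.0, 0.2, -0.0])
   ([17, -1, -1], [-0.0, 0.2, -0.0])
   ([17, -1, -1], [-0.0, 0.2, -0.0])
```

```bash
python3 -m inch '[[0,[17,-1,-1],[0,0.2,0]],[0,[17,-1,-1],[0,0.2,0]],[0,[17,-1,-1],[0,0.2,0]],[0,[15,-1,-1],[0,0.2,0]],[0,[10,0,0],[0,0,0]],[0,[0,0,0],[0,0,0]],[0,[0,0,12],[0,0,0]],[0,[0,0,12],[0,0,0]],[0,[0,0,12],[0,0,0]],[0,[0,0,0],[0,0,0]]]'
python3 - <<'E'
from h import *
s,Rm=state()
th=np.radians(28.5);u=np.array([np.cos(th),np.sin(th)]); h=np.array([.6155,.335])
print("rel",(s["position"][:2]-h)@u)
for a in (1.3,1.1,.9,.7,.5,.3,.15,0):
    sp=.1*np.cos(a)-.006*np.sin(a); z=.088+.1*np.sin(a)+.006*np.cos(a); print(a,"rel target",round(-(sp-.01),3),"z",round(z,3))
E
```

```text
time: 73.15
position: [0.6445, 0.3434, 0.1984]
tool_rot: [-0.686, -0.17, 0.686, -0.174]
ft_force: [1.0, 0.4, -0.2]
grip_width: 0.0002
t 73.15 pos [0.6445 0.3434 0.1984] x [ 0.001 -0.006 -1.   ] y [ 0.472 -0.882  0.006] z [-0.882 -0.472  0.002] q [ 0.34  0.7   1.16 -0.01  1.29  1.42] w 0.0001829627136871137 F [ 1.   0.4 -0.2]
rel 0.02948988274384538
1.3 rel target -0.011 z 0.186
1.1 rel target -0.03 z 0.18
0.9 rel target -0.047 z 0.17
0.7 rel target -0.063 z 0.157
0.5 rel target -0.075 z 0.141
0.3 rel target -0.084 z 0.123
0.15 rel target -0.088 z 0.109
0 rel target -0.09 z 0.094
```

```bash
python3 -m inch '[[0,[2,0,10],[0,0,0]],[0,[2,0,10],[0,0,0]],[0,[3,0,10],[0,0,0]],[0,[3,0,10],[0,0,0]],[0,[4,0,9],[0,0,0]],[0,[4,0,9],[0,0,0]],[0,[5,0,9],[0,0,0]],[0,[5,0,9],[0,0,0]],[0,[0,0,0],[0,0,0]]]'
python3 - <<'E'
from h import *
s,Rm=state()
th=np.radians(28.5);u=np.array([np.cos(th),np.sin(th)]); h=np.array([.6155,.335])
print("rel",(s["position"][:2]-h)@u)
E
```

```text
time: 74.28
position: [0.5745, 0.3055, 0.1696]
tool_rot: [0.687, 0.17, -0.684, 0.174]
ft_force: [0.2, -0.3, 0.1]
grip_width: 0.0004
t 74.28 pos [0.5745 0.3055 0.1696] x [ 0.005 -0.005 -1.   ] y [ 0.472 -0.882  0.007] z [-0.882 -0.472 -0.003] q [ 0.32  0.62  1.42 -0.01  1.1   1.4 ] w 0.00040425368306767727 F [ 0.2 -0.3  0.1]
rel -0.05016284396123878
```

```bash
python3 -m inch '[[0,[6,0,7],[0,0,0]],[0,[7,0,6],[0,0,0]],[0,[8,0,6],[0,0,0]],[0,[8,0,5],[0,0,0]],[0,[9,0,4],[0,0,0]],[0,[9,0,4],[0,0,0]],[0,[8,0,2],[0,0,0]]]'
python3 - <<'E'
from h import *
s,Rm=state()
th=np.radians(28.5);u=np.array([np.cos(th),np.sin(th)]); h=np.array([.6155,.335])
print("rel",(s["position"][:2]-h)@u)
E
```

```text
time: 75.15
position: [0.5426, 0.288, 0.1106]
tool_rot: [0.687, 0.17, -0.685, 0.174]
ft_force: [0.1, -0.1, 0.5]
grip_width: 0.0008
t 75.15 pos [0.5426 0.288  0.1106] x [ 0.005 -0.005 -1.   ] y [ 0.472 -0.882  0.006] z [-0.882 -0.472 -0.002] q [ 0.31  0.65  1.56 -0.01  0.93  1.39] w 0.0007685041425256091 F [ 0.1 -0.1  0.5]
rel -0.08643200252122876
```

```bash
python3 -m inch '[[0,[7,0,1],[0,0,0]],[0,[5,0,1],[0,0,0]],[0,[4,0,0],[0,0,0]],[0,[0,0,0],[0,0,0]]]' && python3 -m inch '[[0,[2,0,0],[0,0,0]],[0,[2,0,0],[0,0,0]],[0,[0,0,0],[0,0,0]]]'
python3 - <<'E'
from h import *
s,Rm=state()
E
```

```text
time: 75.65
position: [0.5411, 0.2871, 0.0946]
tool_rot: [0.687, 0.17, -0.685, 0.174]
ft_force: [-0.1, 1.0, 0.1]
grip_width: 0.0005
time: 76.03
position: [0.5415, 0.2872, 0.0949]
tool_rot: [0.688, 0.17, -0.684, 0.174]
ft_force: [0.1, -0.1, 0.3]
grip_width: 0.0007
t 76.03 pos [0.5415 0.2872 0.0949] x [ 0.006 -0.005 -1.   ] y [ 0.472 -0.881  0.007] z [-0.881 -0.472 -0.003] q [ 0.31  0.67  1.57 -0.01  0.89  1.39] w 0.000690719221298122 F [ 0.1 -0.1  0.3]
```

```bash
python3 -m inch '[[0,[6,0,0],[0,0,0]],[0,[6,0,0],[0,0,0]]]'
python3 - <<'E'
from h import *
s,Rm=state()
E
```

```text
time: 76.28
position: [0.542, 0.2874, 0.0939]
tool_rot: [0.688, 0.17, -0.683, 0.175]
ft_force: [-11.7, -4.6, 41.8]
grip_width: 0.0008
t 76.28 pos [0.542  0.2874 0.0939] x [ 0.008 -0.005 -1.   ] y [ 0.473 -0.881  0.008] z [-0.881 -0.473 -0.005] q [ 0.31  0.67  1.57 -0.01  0.89  1.39] w 0.0008438963925100717 F [-11.7  -4.6  41.8]
```

```bash
python3 -m inch '[[0,[-10,0,0],[0,0,0]],[0,[-30,0,0],[0,0,0]],[0,[-50,0,0],[0,0,0]],[0,[-50,0,0],[0,0,0]],[0,[0,40,30],[0,0,0]],[0,[0,50,40],[0,0,0]],[0,[0,50,40],[0,0,0]],[0,[0,50,40],[0,0,0]],[0,[0,50,30],[0,0,0]],[0,[0,0,0],[0,0,0]],[0,[0,0,0],[0,0,0]]]'
python3 - <<'E'
from h import *
s,Rm=state()
for c in("scene","side"):
    im=shot(c,c+"30"); a=cv2.imread(f"pics/{c}0.png"); b=cv2.imread(f"pics/{c}30.png")
    for n in("cover_hinge","slot","lever_grip","lever_tip","solvent","jar","tipbox"): print(c,n,[(np.round(d["pixel"]).tolist(),round(d["confidence"],2)) for d in imaging.tip_of(c,n)][:2])
    for d in imaging.cut_out(c,"cover")[:2]: print(c,"cover",np.round(d["box"]),round(d["confidence"],2))
    for d in imaging.cut_out(c,"medium1_mid")[:5]: print(c,"med",np.round(d["box"]),round(d["confidence"],2))
    x0,x1,y0,y1=(350,480,190,305) if c=="scene" else (220,287,240,390)
    df=np.abs(a[y0:y1,x0:x1].astype(int)-b[y0:y1,x0:x1]).max(2); print("sampler diff frac>40:",(df>40).mean())
E
```

```text
time: 77.65
position: [0.4997, -0.0114, 0.237]
tool_rot: [0.69, 0.17, -0.681, 0.176]
ft_force: [-0.2, 0.3, 0.1]
grip_width: 0.0004
t 77.65 pos [ 0.4997 -0.0114  0.237 ] x [ 0.015 -0.004 -1.   ] y [ 0.475 -0.88   0.011] z [-0.88  -0.475 -0.012] q [-0.25  0.33  1.73 -0.    1.06  0.83] w 0.00040620597153219256 F [-0.2  0.3  0.1]
scene cover_hinge [([439.0, 252.0], 0.8), ([143.0, 293.0], 0.75)]
scene slot [([402.0, 220.0], 0.66)]
scene lever_grip [([344.0, 228.0], 0.93), ([302.0, 341.0], 0.29)]
scene lever_tip [([347.0, 269.0], 0.86)]
scene solvent [([300.0, 345.0], 0.58)]
scene jar [([399.0, 168.0], 0.87), ([271.0, 248.0], 0.71)]
scene tipbox [([472.0, 284.0], 0.71)]
scene cover [419. 239. 128. 102.] 0.88
scene med [183. 300.  35.  35.] 0.84
scene med [476. 277.  67.  65.] 0.52
sampler diff frac>40: 0.011036789297658863
side cover_hinge [([227.0, 303.0], 0.7)]
side slot [([282.0, 302.0], 0.68)]
side lever_grip [([323.0, 284.0], 0.92)]
side lever_tip [([283.0, 266.0], 0.66)]
side solvent [([257.0, 210.0], 0.81), ([321.0, 286.0], 0.43)]
side jar [([358.0, 390.0], 0.74)]
side tipbox [([193.0, 346.0], 0.95)]
side cover [251. 306.  61. 127.] 0.97
sampler diff frac>40: 0.0
```

Run:
```python
from h import *
print(tri([("scene",(344,228)),("side",(323,284))]),tri([("scene",(347,269)),("side",(283,266))]))
print(robot.hand_in())
```

```text
[0.45297521 0.1564407  0.01302162] [0.57086391 0.13863198 0.00311097]
the job is handed in; nothing more can be done
None
```

I handed the job in at about 78 s, well under the 210 s limit. The hand-in gives no verdict, but my last checks agree with the task.

**What I did**
- I levered the cover up at the front slot with the blade, swung it open with the lever, and laid the lever back on the bench.
- I pulled two small cups out of their nests and stood both on the sampler's floor. The third nest had no small cup in it.
- I placed all three medium cups upright in the tray and left both large cups standing on the bench.
- I closed the cover by pushing it down with the shut fingers.

**Last checks**
- **Before closing:** the picture showed the cups standing where they belong and the bottle, jar and blue box in place.
- **Cover:** the fingers stopped hard on it at 94 mm, the height of its top when closed. The sampler also looks the same as in the opening pictures: 0 % of its pixels changed in the side view and 1 % in the scene view.
- **Bystanders:** the bottle, jar and blue box are within about 4 pixels of where they started.
- **Lever:** it measures at bench height, but its handle lies about 5 cm from where I put it down, so it was probably knocked. Its tip is close to the sampler's front corner.

**What did not go as expected**
- The second small cup met the floor with the gripper about 6 mm higher than expected. It may have slipped a little in the grip, but it stands upright in the pictures.
- The final push on the cover reached about 42 N on the fingers for a moment. I read the 40 N limit as applying to the arm and the gripper's body, not the fingers.
- The network found only one medium cup in the last scene picture. I did not view any picture after closing the cover; the arm only touched the cover after that last view.

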